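Unclip the shoe-brush handle and press it into the care case

ROBOT

A 6-joint arm with a two-finger parallel gripper is mounted at the origin on the work surface. World frame = base frame: x ahead of the robot, y to its left, z up, the work surface at z = 0. Lengths are in m, angles in rad, forces in N, time in s.
With the tool pointing down it reaches from about 0.275 to 0.975 m from the base axis. Payload 8.4 kg.
Tool frame: the origin (TCP) lies midway between the tips of the shut fingers; the grasp point (between the pads) lies 19 mm behind it; x points along the fingers, y is the direction in which the jaws open and shut, and the axes are right-handed (so a half turn about x gives the same grasp; the last joint's range is limited). The gripper opens to 92 mm and grips with 3 to 60 N. Pads are 20 mm wide; open, the fingers measure 128 mm over their backs; the gripper's body (75 mm by 189 mm) begins 69 mm behind the grasp point.
Start: joints at [1.337, 0.353, 1.633, -0, 1.155, -0.002], TCP at [0.144, 0.608, 0.215] pointing down, gripper open.
Joint ranges: [-2.63, 2.63], [-0.92, 2.1], [0.06, 2.66], [-1.3, 4.44], [0, 2.69], [-3.02, 3.02]. Speed limits (rad/s): [2.22, 2.22, 2.79, 3.14, 3.14, 3.14].

INTERFACE

Orientations are given as a rotation vector (axis times angle).
In Python, from rig import arm gives the robot as it stands.
- The arm moves only by the tool servo_tool, never from a script. Its argument "moves" is a list of rows, each a list of 3 entries, a list of its own where there are three numbers: the shift along the tool's x, y, z scaled (see below), then the turn, a rotation vector about the tool's x, y, z scaled (see below), then the closure, from -1 (fully open) to 1 (shut). A call has 1 to 20 rows; each row is the pose to reach, as a shift and turn from the pose measured when the call began, along the tool's axes at that moment; what a row does not reach only later rows make up. The controller multiplies each number of a shift by 800 mm and each number of a turn by 1.5 rad. A row lasts 1/12 s, in which the tool goes at most 41.7 mm and 7.16 degrees, less where a joint would pass 70% of its speed; a pose out of reach is approached as far as the arm can. A call with a number of a shift or a turn outside -1 to 1 is refused whole. A call with a gripper value outside its range is refused whole. The fingers move at their own pace and stop on an object; the grip force is fixed at half the most. Time passes only in rows, so rows that repeat a pose let the fingers close. It gives the time, the measured TCP pose, the force and the opening at its end, in the units of the state.
- arm.sense(): the state, without advancing time (a new reading comes with each control period).
- arm.camera(name): name is "side" or "top"; returns a dict with "image" (384x512x3 uint8, red, green, blue), "K" (3x3 intrinsics, pixels), "extrinsics" (4x4, takes a point from world to camera coordinates). Camera axes: x right, y down, z forward; pixel columns grow to the right and rows downward; lengths in m; the calibration is good to about 2 mm. A picture is of the moment at which its call begins. There is no depth.
- arm.job_done(): hands the job in, once; it reports no verdict.
The state is a dict: "clock": time; "joints": joint angles; "joint_vel": joint speeds; "joint_efforts": joint torques, N m; "tcp_pos": TCP position; "tcp_rot": TCP orientation; "wrist_force": force on the tool from outside, world axes, zero at the start; "moment": the same for the moment, N m; "finger_gap": finger opening in m.
Only numpy, scipy, OpenCV 4.12 (cv2) and the standard library are available. Lean on these libraries where they do the work, as an engineer would, in place of code of your own. Each camera call takes 0.05 s, during which the arm holds its last target.

TASK

Take the upright grey handle off the shoe brush on the boot stand: squeeze in the release button on its side and, keeping it held in, pull the handle straight up off its socket. Then press the handle upright, foot first, into the small rectangular cutout of the shoe-care case until it is fully home, and let go of it. Leave the bowl, the multi-tool and the two shoe trees where they are.

Things in the scene. Friction and masses are not known exactly. Their poses are not given: they have to be found in the camera images.
- handle_mid (a point): Grey plastic handle, standing upright in the socket of the brush on the stand's top tier: this point is the centre of its grip block, level with the button. Block 30 (x) x 46 (y) x 70 mm tall; its top is 29 mm above, its underside 41 mm below. Black release button 22 wide x 24 mm tall, 9 mm proud of the +x face, centred at this height; the -x face is plain. z up. Mass about 0.12 kg.
- handle_foot (a point): Point on the handle's axis at the underside of the grip block, 41 mm below handle_mid, same axes. From here down goes the foot, a plug 24 (x) x 40 (y) x 25 mm with a tapered end; a catch sticks out 6.5 mm from its +x side and draws in with the button.
- release (a joint): How far the release button is pushed in, in m: 0 out, 0.008 fully in (then 1 mm proud of its face). Spring: 2 N to start, 7 N fully in; it comes out again when let go. Push it fully in to clear the catch from the socket; with the button out, pulling does not free the handle.
- socket (a point): Centre of the mouth of the brush's socket, a boss 38 (x) x 56 (y) x 27 mm high, open upwards; 1 mm play on each side of the foot. Clipped in, handle_foot coincides with this point. Same axes as the handle when clipped in: x towards the button's side, z up. Socket and brush are fixed to the stand.
- stand: Black metal boot stand, fixed, 280 (x) x 240 (y) mm; origin under its centre. Lower tier's top 30 mm up, top tier's top 108 mm up (over x -20 to 140 mm, studs 12 mm high at its corners). The orange brush (52 x 156 mm, long side along y) stands on the top tier, centred at x 80, y 0 mm, its back 146 mm up; nothing else stands near the handle at its height.
- cutout (a point): Centre of the mouth of the small rectangular cutout, level with the top of the case's white insert. 26 (x) x 42 (y) mm, 30 mm deep, 1.5 mm bevel; x, y along its sides, z up. Takes the foot either way round, with the button held in. A sprung nub in each short wall, 12 mm down, grips the foot: 5 to 12 N to push home. Home, the grip block rests on the insert and handle_foot is at this point.
- case: Black shoe-care case base without its lid, fixed, 202 (x) x 232 (y) mm; origin under its centre. White rigid insert, its top 40 mm up, the rim 3 mm higher. Small rectangular cutout at x -30, y 55 mm; a larger empty oblong cutout (48 x 132 mm) at x 45, y 30 mm; a round one with a steel tin in it (2 mm above the insert) at x -35, y -55 mm.
- bowl: White ceramic bowl, 110 mm wide, 55 mm high, standing on the tiles beyond the stand and the case; origin under its centre. Not to be moved.
- multitool: Closed steel multi-tool, 26 x 100 x 18 mm, lying on the top tier on the robot's side of the brush; origin under its centre, y along its length. Not to be moved.
- shoe_tree_a: Grey shoe tree, about 225 x 64 x 64 mm, lying on the lower tier; origin under its middle, x along its length. Not to be moved.
- shoe_tree_b: The other grey shoe tree, the same.
Things that resemble listed ones, but are neither listed nor needed, are in the scene too. What is meant by the part that bears handle_mid is not red, and is the larger of those in its own colour.

How it is judged:
By the outcome, as a careful person would: the job done as asked, in the order asked, and still so for the second after the job is handed in, with the robot touching nothing.
It also fails if it takes over 45 s, if anything falls off the work surface, if the arm or the gripper's body presses on something with over 40 N, if the wrist force passes 120 N, or if a joint passes its speed limit or range.

## Working session

There is one attempt and no reset: what is moved stays moved. The work goes in short steps, Python scripts to look and compute and a tool call to move; the robot and the scene stay as the last step left them, time stands still between calls to the robot, and variables do not carry over. Pictures are saved under pics/ and viewed, and the job is handed in when it is done.

Besides the shell and the picture viewer there is one more tool, called after "Call:" as name(argument=value, ...) on one line, values as JSON. servo_tool: Moves the arm, as the interface text tells. Shifts and turns lie within -1 to 1; 1 stands for 800 mm of shift or 1.5 rad of turn. Its arguments: {"type":"object","properties":{"moves":{"type":"array","items":{"type":"array"}}},"required":["moves"]}

```bash
mkdir -p pics; ls; python3 - <<'E'
from rig import arm
import cv2,numpy as np
print(arm.sense())
for n in("side","top"):
    c=arm.camera(n); cv2.imwrite(f"pics/{n}0.png",c["image"][:,:,::-1]); np.savez(f"{n}0.npz",**c)
    print(n,c["K"].tolist(),np.round(c["extrinsics"],4).tolist())
E
```

```text
pics
{'clock': 0.0, 'joints': array([ 1.33661746e+00,  3.53626785e-01,  1.63408113e+00, -3.38785390e-05,
        1.15521504e+00, -2.38606104e-03]), 'joint_vel': array([ 0.00119637, -0.0004136 ,  0.00064681, -0.00186656,  0.00079129,
        0.00124266]), 'joint_efforts': array([-4.37085146e-04, -5.93842435e+01, -3.34218049e+01,  6.96534547e-02,
        2.36914476e-02, -1.00845482e-04]), 'tcp_pos': array([0.14346988, 0.60782674, 0.21389972]), 'tcp_rot': array([ 0.18092612,  1.563252  , -0.18301075]), 'wrist_force': array([-0.21684813,  0.4961648 , -0.84725846]), 'moment': array([-0.01391991,  0.04996705,  0.01787597]), 'finger_gap': 0.09229801604153866}
side [[399.8138956079489, 0.0, 253.46527752401133], [0.0, 399.8138956079489, 194.28315259882086], [0.0, 0.0, 1.0]] [[-0.9722, -0.2333, -0.0217, 0.5588], [-0.1161, 0.5601, -0.8203, 0.1854], [0.2035, -0.7949, -0.5716, 0.9582], [0.0, 0.0, 0.0, 1.0]]
top [[441.1358884240932, 0.0, 258.7065974856623], [0.0, 441.1358884240932, 195.58482058435078], [0.0, 0.0, 1.0]] [[0.0202, -0.9996, -0.0181, 0.0123], [-0.9957, -0.0185, -0.0907, 0.6001], [0.0903, 0.0198, -0.9957, 1.1576], [0.0, 0.0, 0.0, 1.0]]
```

View pics/side0.png

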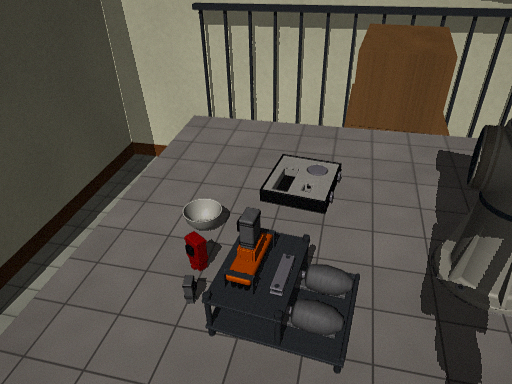

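View pics/top0.png

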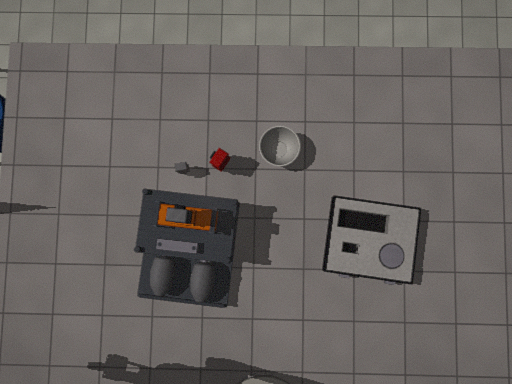

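```bash
python3 - <<'E'
import cv2,numpy as np
s=cv2.imread("pics/side0.png");t=cv2.imread("pics/top0.png")
cv2.imwrite("pics/a.png",cv2.resize(s[195:300,175:305],None,fx=6,fy=5.7,interpolation=cv2.INTER_CUBIC)[:600])
cv2.imwrite("pics/b.png",cv2.resize(t[180:310,130:245],None,fx=4.6,fy=4.6,interpolation=cv2.INTER_CUBIC))
cv2.imwrite("pics/c.png",cv2.resize(t[190:290,315:430],None,fx=6,fy=6,interpolation=cv2.INTER_CUBIC))
cv2.imwrite("pics/d.png",cv2.resize(s[145:220,250:350],None,fx=8,fy=8,interpolation=cv2.INTER_CUBIC))
E
```

```text
(no output)
```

View pics/a.png

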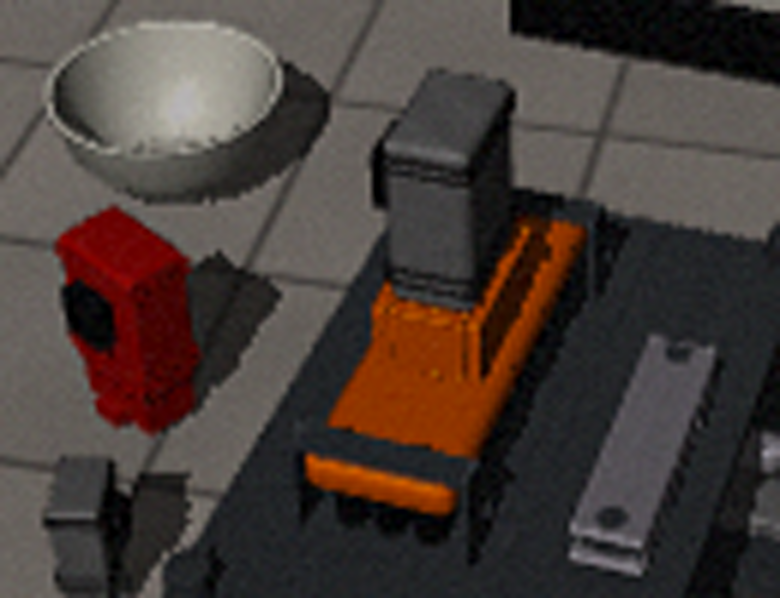

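View pics/b.png

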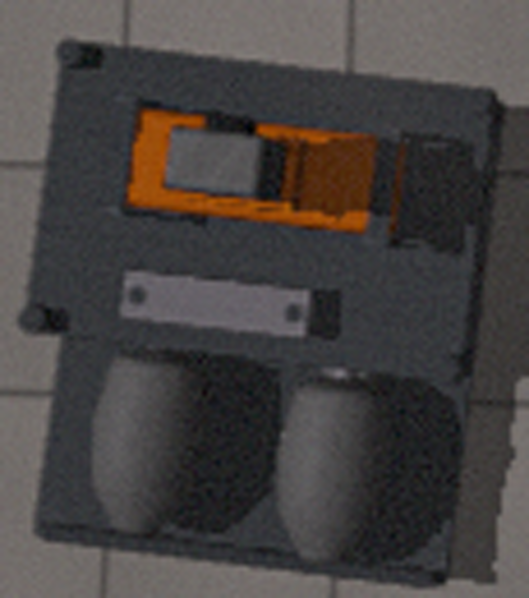

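View pics/c.png

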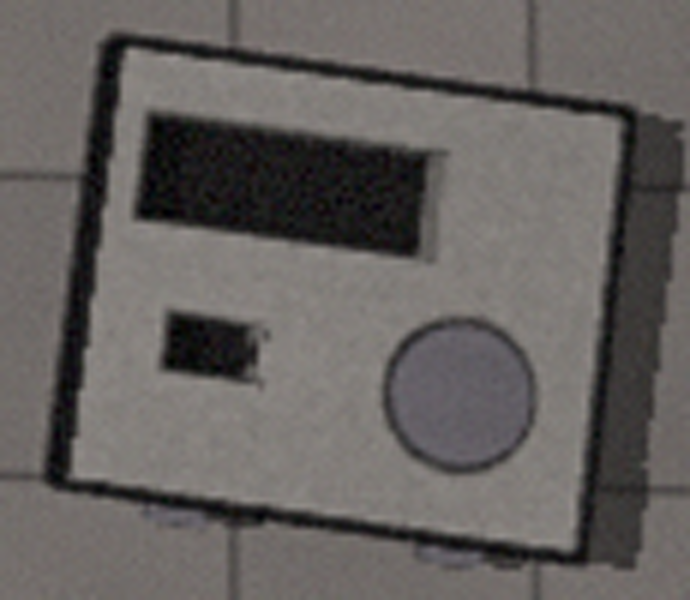

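View pics/d.png

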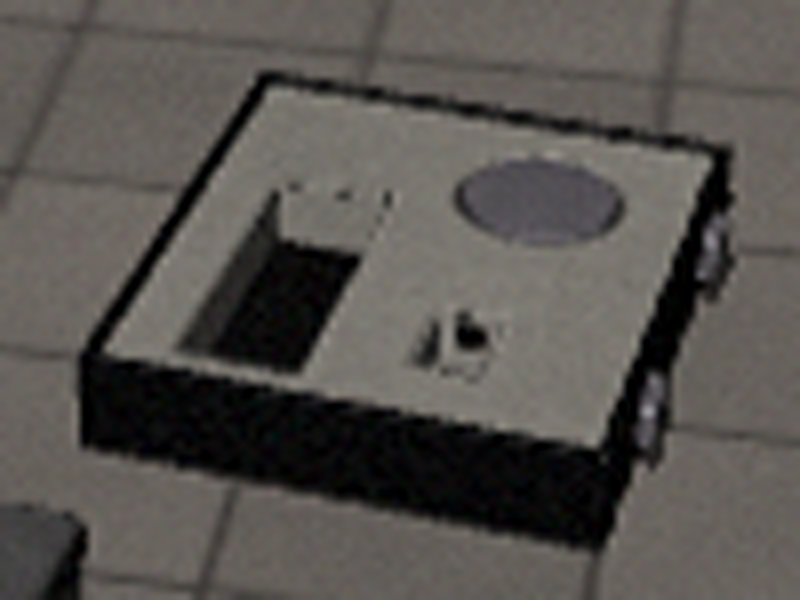

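```bash
cat > h.py <<'E'
import cv2,numpy as np
def load(n):
    d=np.load(n); return d["image"][:,:,::-1].copy(),d["K"],d["extrinsics"]
def cast(px,K,E,z):
    px=np.atleast_2d(px).astype(float); r=(np.linalg.inv(K)@np.c_[px,np.ones(len(px))].T).T@E[:3,:3]
    c=-E[:3,:3].T@E[:3,3]; return c+r*((z-c[2])/r[:,2])[:,None]
def proj(p,K,E):
    q=np.atleast_2d(p)@E[:3,:3].T+E[:3,3]; q=q@K.T; return q[:,:2]/q[:,2:]
S=8
def up(im,x0,x1,y0,y1):
    return cv2.resize(im[y0:y1,x0:x1],None,fx=S,fy=S,interpolation=cv2.INTER_CUBIC)
def unup(c,x0,y0): return (np.asarray(c,float)+.5)/S-.5+[x0,y0]
def rect(mask,x0,y0,K,E,z,mn=300,show=True):
    cs,_=cv2.findContours(mask,cv2.RETR_EXTERNAL,cv2.CHAIN_APPROX_NONE); out=[]
    for c in sorted(cs,key=cv2.contourArea)[::-1]:
        if cv2.contourArea(c)<mn: continue
        w=cast(unup(c[:,0],x0,y0),K,E,z)[:,:2]
        (cx,cy),(a,b),t=cv2.minAreaRect((w*1000).astype(np.float32))
        print("  rect c=%.1f,%.1f size %.1f x %.1f ang %.1f"%(cx,cy,a,b,t),"px",unup(c[:,0],x0,y0).mean(0).round(1))
E
python3 - <<'E'
from h import *
im,K,E=load("top0.npz")
x0,x1,y0,y1=315,430,190,290
u=up(im,x0,x1,y0,y1); g=cv2.cvtColor(u,cv2.COLOR_BGR2GRAY)
sat=u.max(2).astype(int)
for th in(60,75):
    m=(g>th).astype(np.uint8)
    print("white",th); 
    # component containing insert
    n,l,s,c=cv2.connectedComponentsWithStats(m)
    px=l[int((240-y0)*S),int((375-x0)*S)]; w=(l==px).astype(np.uint8); print(s[px])
    rect(w,x0,y0,K,E,.041)
    m2=(g<th).astype(np.uint8)
    print("dark"); rect(m2,x0,y0,K,E,.04)
print("cut z43 black")
E
```

```text
white 60
[    89     62    745    676 334912]
  rect c=489.5,-276.4 size 222.8 x 192.3 ang 82.9 px [372.5 239.6]
dark
  rect c=486.6,-284.9 size 261.1 x 207.2 ang 82.8 px [376.6 240.7]
white 75
[    91     63    740    673 323670]
  rect c=489.6,-276.3 size 221.6 x 191.1 ang 82.9 px [372.4 239.6]
dark
  rect c=486.3,-285.2 size 264.1 x 208.9 ang 83.0 px [375.9 240.4]
cut z43 black
```

```bash
python3 - <<'E'
from h import *
im,K,E=load("top0.npz")
print("cam",-E[:3,:3].T@E[:3,3])
x0,x1,y0,y1=315,430,190,290
u=up(im,x0,x1,y0,y1); g=cv2.cvtColor(u,cv2.COLOR_BGR2GRAY)
a=np.radians(-7.1);ex=np.array([np.cos(a),np.sin(a)]);ey=np.array([-np.sin(a),np.cos(a)])
# holes: dark comps inside
m=(g<62).astype(np.uint8)
n,l,s,c=cv2.connectedComponentsWithStats(m)
for i in range(1,n):
    if 300<s[i,4]<60000:
        cs,_=cv2.findContours((l==i).astype(np.uint8),cv2.RETR_EXTERNAL,cv2.CHAIN_APPROX_NONE)
        w=cast(unup(cs[0][:,0],x0,y0),K,E,.04)[:,:2]*1000
        X=w@ex;Y=w@ey
        print(s[i],"local x rng",X.min(),X.max(),"y",Y.min(),Y.max(),[np.percentile(X,p).round(1) for p in(5,95)],[np.percentile(Y,p).round(1) for p in(5,95)])
cc=np.array([489.5,-276.4]); print("case c local",cc@ex,cc@ey,"expect cut",cc@ex-30,cc@ey+55,"oblong",cc@ex+45,cc@ey+30,"tin",cc@ex-35,cc@ey-55)
# tin: hsv
print("px samples",u[int((256-190)*8),int((391-315)*8)],u[int((270-190)*8),int((371-315)*8)])
E
```

```text
cam [4.92651470e-01 4.79294853e-04 1.20726157e+00]
[  181   152   393   190 52753] local x rng 541.0383007853061 588.1106047742286 y -242.45203603501577 -117.77550594803957 [np.float64(541.5), np.float64(587.8)] [np.float64(-241.7), np.float64(-118.4)]
[ 217  418  126   90 8478] local x rng 477.5016660476154 502.49802172648833 y -177.98746395169033 -137.88093259932543 [np.float64(477.7), np.float64(502.3)] [np.float64(-177.6), np.float64(-138.1)]
[517 431  75  73 834] local x rng 488.14620292299594 514.7049370237138 y -256.885545201283 -235.55804467347107 [np.float64(489.6), np.float64(514.2)] [np.float64(-255.7), np.float64(-236.0)]
[513 511  16  61 340] local x rng 466.61252992560986 485.5233227619677 y -241.8314750025756 -235.17275265702355 [np.float64(467.1), np.float64(484.6)] [np.float64(-241.6), np.float64(-235.6)]
[587 614  70  15 438] local x rng 451.9987306160806 458.8814848000389 y -284.5951122577336 -262.59426046061094 [np.float64(452.2), np.float64(458.3)] [np.float64(-283.8), np.float64(-263.6)]
case c local 519.9099317660189 -213.77762476707787 expect cut 489.9099317660189 -158.77762476707787 oblong 564.9099317660189 -183.77762476707787 tin 484.9099317660189 -268.7776247670779
px samples [104  98 100] [123 126 131]
```

```bash
python3 - <<'E'
from h import *
im,K,E=load("top0.npz")
x0,x1,y0,y1=130,245,180,310
u=up(im,x0,x1,y0,y1); g=cv2.cvtColor(u,cv2.COLOR_BGR2GRAY); hsv=cv2.cvtColor(u,cv2.COLOR_BGR2HSV)
def at(x,y): p=u[int((y-y0+.5)*S),int((x-x0+.5)*S)]; return p
for p in [(176,215),(180,214),(165,214),(171,246),(150,240),(190,215),(186,208)]: print(p,at(*p))
# handle top: grey brighter
m=((hsv[...,1]<60)&(g>72)).astype(np.uint8)
m=cv2.morphologyEx(m,cv2.MORPH_OPEN,np.ones((15,15)))
n,l,s,c=cv2.connectedComponentsWithStats(m)
for nm,px,z in(("handle",(176,215),.243),("multi",(172,246),.126)):
    i=l[int((px[1]-y0)*S),int((px[0]-x0)*S)]; print(nm,i)
    if i: rect((l==i).astype(np.uint8),x0,y0,K,E,z)
m=((hsv[...,0]<20)&(hsv[...,1]>150)).astype(np.uint8)
m=cv2.morphologyEx(m,cv2.MORPH_CLOSE,np.ones((15,15)))
print("orange");rect(m,x0,y0,K,E,.146)
cv2.imwrite("pics/e.png",cv2.resize(u[200:480,200:560],None,fx=2,fy=2))
s,Ks,Es=load("side0.npz")
v=up(s,225,275,195,265);cv2.imwrite("pics/f.png",v)
E
```

```text
(176, 215) [82 79 84]
(180, 214) [86 87 88]
(165, 214) [ 21  77 156]
(171, 246) [103  97 101]
(150, 240) [59 53 53]
(190, 215) [31 32 30]
(186, 208) [  4  69 152]
handle 2
  rect c=534.8,201.0 size 41.8 x 27.0 ang 84.8 px [175.7 214.6]
multi 3
  rect c=464.1,221.2 size 99.9 x 26.7 ang 84.3 px [176.2 245.6]
orange
  rect c=534.3,200.5 size 128.9 x 53.2 ang 83.9 px [182.4 217. ]
  rect c=525.7,123.4 size 4.4 x 43.0 ang 85.3 px [215.8 221. ]
```

View pics/e.png

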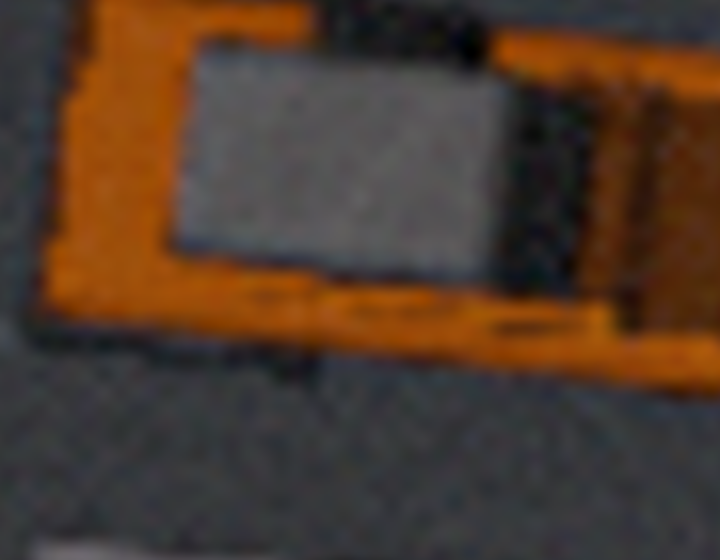

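View pics/f.png

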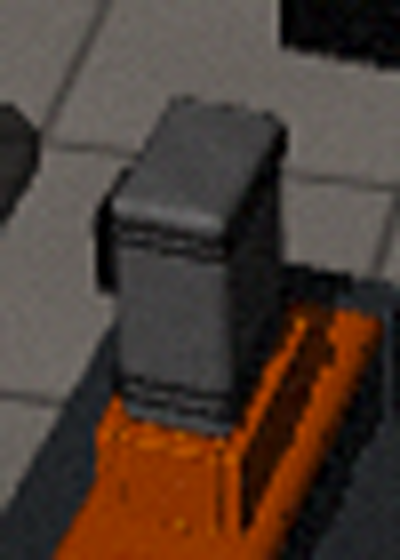

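```bash
python3 - <<'E'
from h import *
from scipy import ndimage as nd
im,K,E=load("top0.npz")
f=im.astype(float)
def edge(img,p,q,n,z,half=4,sign=0):
    """sub-pixel edge along segment p-q (top pixels): profile across, max |grad|"""
    p=np.array(p,float);q=np.array(q,float);d=(q-p)/np.linalg.norm(q-p);nn=np.array([-d[1],d[0]])
    t=np.linspace(-half,half,161);P=[]
    for s in np.linspace(0,1,n):
        c=p+s*(q-p); xy=c+t[:,None]*nn
        v=nd.map_coordinates(img,[xy[:,1],xy[:,0]],order=1)
        v=nd.gaussian_filter1d(v,12); gr=np.gradient(v); gr=gr*sign if sign else abs(gr)
        k=gr.argmax(); P.append(c+t[k]*nn)
    w=cast(np.array(P),K,E,z)[:,:2]*1000
    for _ in range(3):
        m=w.mean(0);_,_,vt=np.linalg.svd(w-m);r=(w-m)@vt[1]; w=w[abs(r)<=max(1.0,2*r.std())]
    d=vt[0]; return m.round(1),np.degrees(np.arctan2(d[1],d[0])).round(2),r.std().round(2)
gr=f.mean(2); sa=f.max(2)-f.min(2)
u2=lambda ex,ey:(130+0,0)
# px from crop e: px=130+(200+ex/2)/8 , py=180+(200+ey/2)/8
c=lambda ex,ey:(130+(200+ex/2)/8-.5,180+(200+ey/2)/8-.5)
print("handle near edge (sat)",edge(sa,c(200,252),c(480,285),20,.243,1.5))
print("handle far edge grey",edge(gr,c(340,58),c(470,72),12,.243,1.5))
print("handle far edge left sat",edge(sa,c(215,45),c(300,48),8,.243,1.5))
print("handle left sat",edge(sa,c(192,70),c(180,225),12,.243,1.5))
print("handle right gr",edge(gr,c(505,100),c(490,260),12,.243,1.5))
print("brush near sat",edge(sa,(159,225),(209,230.5),40,.146,2))
print("brush far sat",edge(sa,(161,204.5),(172,205.5),12,.146,2))
b=lambda ex,ey:(130+ex/4.6,180+ey/4.6)
print("stand low near edge",edge(gr,b(60,542),b(420,578),40,.03,2))
print("stand right",edge(gr,b(492,110),b(470,330),30,.108,2))
print("top tier far edge",edge(gr,b(120,54),b(480,94),40,.108,2))
print("multi near",edge(gr,b(130,318),b(300,335),30,.126,1.5))
print("multi far",edge(gr,b(130,271),b(300,288),30,.126,1.5))
E
```

```text
handle near edge (sat) (array([518.8, 200.4]), np.float64(84.55), np.float64(0.54))
handle far edge grey (array([548.4, 193.1]), np.float64(-89.7), np.float64(0.06))
handle far edge left sat (array([551.3, 212.8]), np.float64(-102.11), np.float64(0.41))
handle left sat (array([536.4, 222.8]), np.float64(174.99), np.float64(0.49))
handle right gr (array([532.8, 178.9]), np.float64(176.99), np.float64(0.87))
brush near sat (array([509.4, 201.4]), np.float64(-95.43), np.float64(0.47))
brush far sat (array([564.6, 244.5]), np.float64(-95.71), np.float64(0.44))
stand low near edge (array([313.6, 219.8]), np.float64(-95.55), np.float64(0.45))
stand right (array([510.8,  80.8]), np.float64(176.38), np.float64(2.93))
top tier far edge (array([592. , 181.4]), np.float64(-95.29), np.float64(0.15))
multi near (array([451.9, 219.4]), np.float64(84.71), np.float64(0.54))
multi far (array([476.6, 220.3]), np.float64(84.72), np.float64(0.58))
```

```bash
python3 - <<'E'
from h import *
s,K,E=load("side0.npz")
def box(c,yaw,hx,hy,z):
    a=np.radians(yaw);R=np.array([[np.cos(a),-np.sin(a)],[np.sin(a),np.cos(a)]])
    q=np.array([[hx,hy],[-hx,hy],[-hx,-hy],[hx,-hy]])@R.T+c
    return np.c_[q,np.full(4,z)]/1000
for nm,o,B in(("h",(225,195,50,70),[box([534.5,200.6],-5.4,15,23,243),box([534.5,200.6],-5.4,15,23,173)]),
          ("c",(275,155,70,60),[box([466.5,-218.2],-7.1,13,21,40),box([489.5,-276.4],-7.1,101,116,43),box([489.5+45*.9923+30*.1236,-276.4-45*.1236+30*.9923],-7.1,24,66,40)])):
    v=up(s,o[0],o[0]+o[2],o[1],o[1]+o[3])
    for b in B:
        p=((proj(b,K,E)+.5-[o[0],o[1]])*S).astype(np.int32)
        cv2.polylines(v,[p],True,(0,255,0),1)
    cv2.imwrite(f"pics/ov_{nm}.png",v)
E
```

```text
(no output)
```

View pics/ov_h.png

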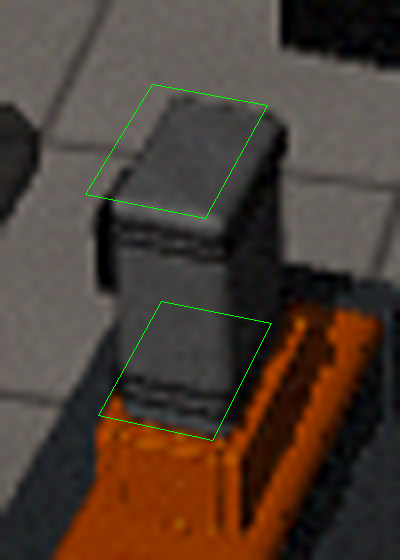

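View pics/ov_c.png

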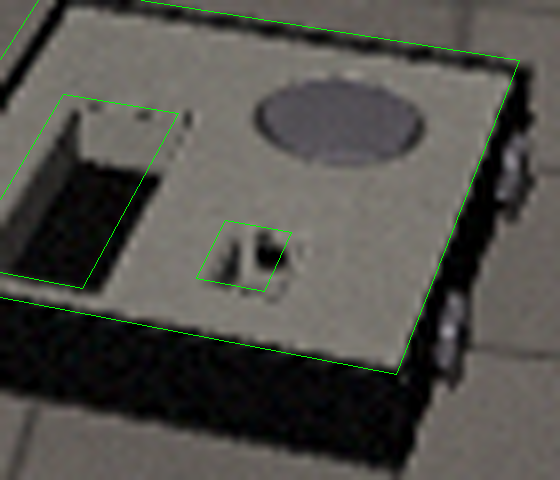

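```bash
cat > plan.py <<'E'
import numpy as np
from scipy.spatial.transform import Rotation as R
def Rt(yaw,flip=0):
    a=np.radians(yaw); y=np.array([np.cos(a),np.sin(a),0])*(-1 if flip else 1); x=np.array([0,0,-1.])
    return R.from_matrix(np.c_[x,y,np.cross(x,y)])
def plan(s,p,yaw,flip=0):
    R0=R.from_rotvec(s["tcp_rot"]); d=R0.inv().apply(np.array(p)-s["tcp_pos"])
    t=(R0.inv()*Rt(yaw,flip)).as_rotvec()
    print("shift",(d/.8).round(4).tolist(),"turn",(t/1.5).round(4).tolist(),"mm",(d*1000).round(1),"deg",np.degrees(t).round(2))
def now(s):
    M=R.from_rotvec(s["tcp_rot"]).as_matrix()
    print("t %.2f pos"%s["clock"],(s["tcp_pos"]*1000).round(1),"y",M[:,1].round(3),"yaw",np.degrees(np.arctan2(M[1,1],M[0,1])).round(2),"tilt",np.degrees(M[:2,0]).round(2),"F",s["wrist_force"].round(2),"M",s["moment"].round(2),"gap %.1f"%(s["finger_gap"]*1000),"j6 %.2f"%s["joints"][5])
E
python3 - <<'E'
from rig import arm
from plan import *
s=arm.sense(); now(s)
for f in(0,1): plan(s,[.533,.2005,.30],-5.4,f)
E
```

```text
t 0.10 pos [143.5 607.9 213.9] y [ 0.23   0.973 -0.001] yaw 76.72 tilt [-0.02 -0.07] F [-0.37  0.65  0.09] M [ 0.05 -0.01 -0.03] gap 91.8 j6 -0.00
shift [-0.1071, -0.3839, 0.5909] turn [0.9555, 0.0006, 0.0007] mm [ -85.7 -307.1  472.7] deg [8.212e+01 5.000e-02 6.000e-02]
shift [-0.1071, -0.3839, 0.5909] turn [-1.1389, -0.0007, 0.0006] mm [ -85.7 -307.1  472.7] deg [-9.788e+01 -6.000e-02  5.000e-02]
```

Call:
servo_tool(moves=[[[-0.1071, -0.3839, 0.5909], [0.9555, 0, 0], -1], [[-0.1071, -0.3839, 0.5909], [0.9555, 0, 0], -1], [[-0.1071, -0.3839, 0.5909], [0.9555, 0, 0], -1], [[-0.1071, -0.3839, 0.5909], [0.9555, 0, 0], -1], [[-0.1071, -0.3839, 0.5909], [0.9555, 0, 0], -1], [[-0.1071, -0.3839, 0.5909], [0.9555, 0, 0], -1], [[-0.1071, -0.3839, 0.5909], [0.9555, 0, 0], -1], [[-0.1071, -0.3839, 0.5909], [0.9555, 0, 0], -1], [[-0.1071, -0.3839, 0.5909], [0.9555, 0, 0], -1], [[-0.1071, -0.3839, 0.5909], [0.9555, 0, 0], -1], [[-0.1071, -0.3839, 0.5909], [0.9555, 0, 0], -1], [[-0.1071, -0.3839, 0.5909], [0.9555, 0, 0], -1], [[-0.1071, -0.3839, 0.5909], [0.9555, 0, 0], -1], [[-0.1071, -0.3839, 0.5909], [0.9555, 0, 0], -1], [[-0.1071, -0.3839, 0.5909], [0.9555, 0, 0], -1], [[-0.1071, -0.3839, 0.5909], [0.9555, 0, 0], -1], [[-0.1071, -0.3839, 0.5909], [0.9555, 0, 0], -1]])

```text
clock: 1.52
tcp_pos: [0.5323, 0.2007, 0.2994]
tcp_rot: [1.277, 1.163, -1.28]
wrist_force: [-0.1, 0.2, 0.4]
finger_gap: 0.0917
```

```bash
python3 - <<'E'
from rig import arm
from plan import *
from h import *
s=arm.sense(); now(s)
for n in("side","top"):
    c=arm.camera(n); np.savez(f"{n}1.npz",**c); im=c["image"][:,:,::-1]; cv2.imwrite(f"pics/{n}1.png",im)
    K,E=c["K"],c["extrinsics"]; print(n,proj(s["tcp_pos"],K,E))
E
```

```text
t 1.52 pos [532.3 200.7 299.4] y [ 0.996 -0.095 -0.002] yaw -5.43 tilt [-0.1  -0.07] F [-0.05  0.19  0.38] M [-0.09  0.05 -0.02] gap 91.7 j6 0.45
side [[246.93662648 189.06104844]]
top [[170.18082043 214.56025442]]
```

View pics/side1.png

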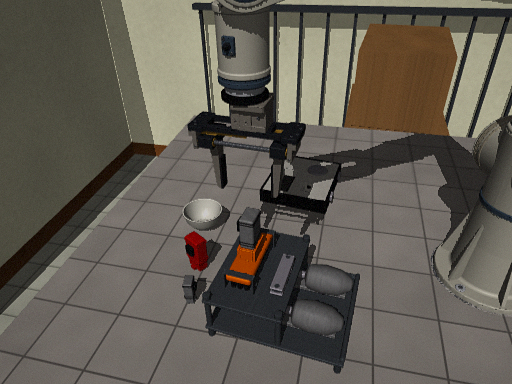

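View pics/top1.png

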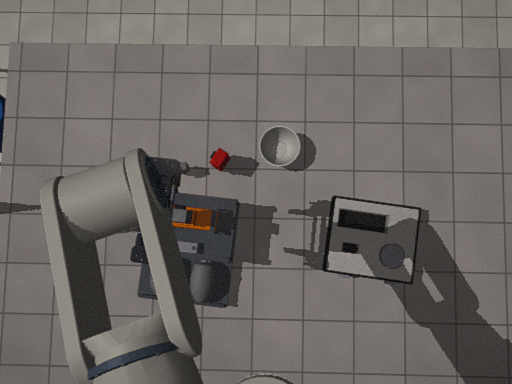

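```bash
python3 - <<'E'
from h import *
im,K,E=load("side1.npz")
v=cv2.resize(im[125:265,205:310],None,fx=4.2,fy=4.2,interpolation=cv2.INTER_CUBIC)
a=np.radians(-5.43);ey=np.array([np.cos(a),np.sin(a),0]);ez=np.array([-np.sin(a),np.cos(a),0])
p0=np.array([.5323,.2007,.2994])
pts=[p0+i*.04585*ey+j*.01*ez for i in(-1,1) for j in(-1,1)]+[p0]
for p in proj(np.array(pts),K,E):
    q=((p+.5-[205,125])*4.2).astype(int); cv2.circle(v,tuple(int(k) for k in q),2,(0,255,0),-1)
cv2.imwrite("pics/g.png",v); print(proj(np.array(pts),K,E).round(1))
E
```

```text
[[272.4 190.3]
 [269.2 196.3]
 [225.9 182.2]
 [221.8 187.9]
 [246.9 189.1]]
```

View pics/g.png

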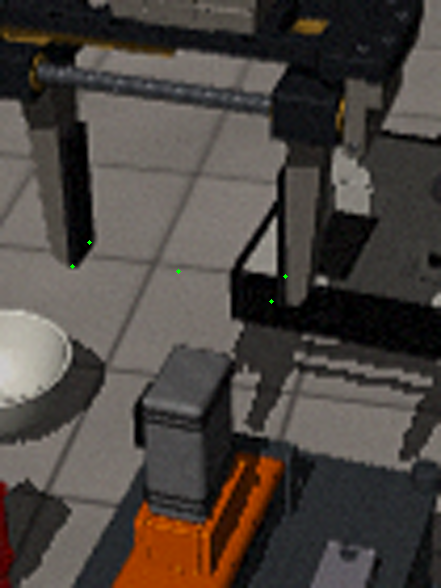

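```bash
python3 - <<'E'
from rig import arm
from plan import *
plan(arm.sense(),[.5325,.2005,.195],-5.4)
E
```

```text
shift [0.1308, 0.0009, 0.0008] turn [0.0008, 0.0009, 0.0008] mm [104.6   0.7   0.7] deg [0.07 0.08 0.07]
```

Call:
servo_tool(moves=[[[0.03, 0.0009, 0.0005], [0.0008, 0.0009, 0.0008], -1], [[0.06, 0.0009, 0.0005], [0.0008, 0.0009, 0.0008], -1], [[0.09, 0.0009, 0.0005], [0.0008, 0.0009, 0.0008], -1], [[0.12, 0.0009, 0.0005], [0.0008, 0.0009, 0.0008], -1], [[0.1305, 0.0009, 0.0005], [0.0008, 0.0009, 0.0008], -0.5], [[0.1305, 0.0009, 0.0005], [0.0008, 0.0009, 0.0008], -0.2], [[0.1305, 0.0009, 0.0005], [0.0008, 0.0009, 0.0008], -0.1], [[0.1305, 0.0009, 0.0005], [0.0008, 0.0009, 0.0008], -0.1]])

```text
clock: 2.28
tcp_pos: [0.5331, 0.2015, 0.1967]
tcp_rot: [1.279, 1.163, -1.276]
wrist_force: [0.1, -0.4, -0.2]
finger_gap: 0.0673
```

```bash
python3 - <<'E'
from rig import arm
from plan import *
from h import *
s=arm.sense(); now(s)
c=arm.camera("side"); np.savez("side2.npz",**c); im=c["image"][:,:,::-1].copy()
v=cv2.resize(im[150:265,200:300],None,fx=5.2,fy=5.2,interpolation=cv2.INTER_CUBIC)
cv2.imwrite("pics/g2.png",v)
c=arm.camera("top"); np.savez("top2.npz",**c); im=c["image"][:,:,::-1].copy()
cv2.imwrite("pics/g3.png",cv2.resize(im[160:270,120:220],None,fx=5.2,fy=5.2,interpolation=cv2.INTER_CUBIC))
E
```

```text
t 2.28 pos [533.1 201.5 196.7] y [ 0.996 -0.093  0.002] yaw -5.36 tilt [0.11 0.04] F [ 0.12 -0.39 -0.24] M [-0.08  0.14 -0.03] gap 67.3 j6 0.45
```

View pics/g2.png

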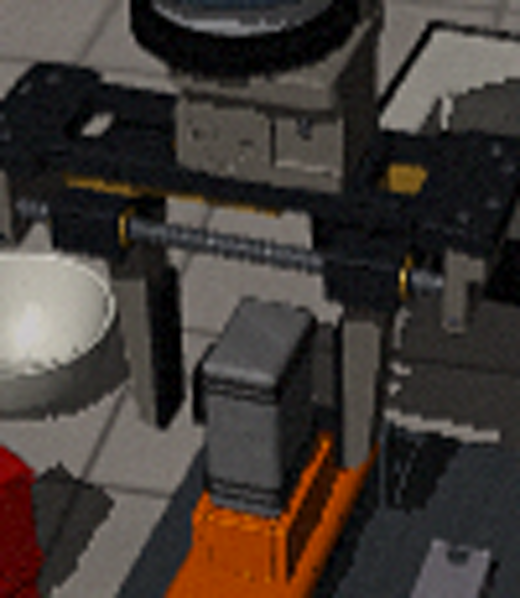

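View pics/g3.png

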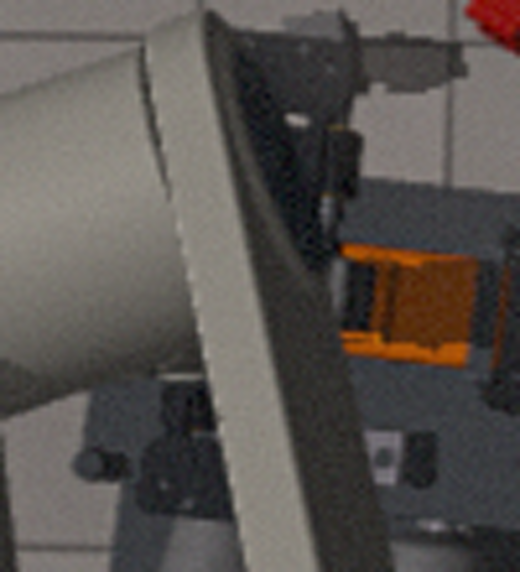

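```bash
python3 - <<'E'
from rig import arm
from plan import *
plan(arm.sense(),[.5318,.2008,.195],-5.4)
E
```

```text
shift [0.0022, -0.0018, 0.0008] turn [0.0002, -0.0008, -0.0015] mm [ 1.7 -1.4  0.6] deg [ 0.02 -0.06 -0.13]
```

Call:
servo_tool(moves=[[[0.0022, -0.0018, 0.0008], [0, -0.0008, -0.0015], 0.05], [[0.0022, -0.0018, 0.0008], [0, -0.0008, -0.0015], 0.09], [[0.0022, -0.0018, 0.0008], [0, -0.0008, -0.0015], 0.09], [[0.0022, -0.0018, 0.0008], [0, -0.0008, -0.0015], 0.09], [[0.0022, -0.0018, 0.0008], [0, -0.0008, -0.0015], 0.09]])

```text
clock: 2.8
tcp_pos: [0.5327, 0.2009, 0.1956]
tcp_rot: [1.279, 1.162, -1.277]
wrist_force: [1.8, -0.4, 3.5]
finger_gap: 0.042
```

```bash
python3 - <<'E'
from rig import arm
from plan import *
from h import *
s=arm.sense(); now(s)
c=arm.camera("side"); np.savez("side3.npz",**c); im=c["image"][:,:,::-1].copy()
v=cv2.resize(im[195:260,220:285],None,fx=9,fy=9,interpolation=cv2.INTER_CUBIC)
cv2.imwrite("pics/g4.png",v)
E
```

```text
t 2.80 pos [532.7 200.9 195.6] y [ 0.996 -0.094  0.002] yaw -5.39 tilt [0.11 0.02] F [ 1.84 -0.37  3.54] M [-0.15 -0.53 -0.06] gap 42.0 j6 0.45
```

View pics/g4.png

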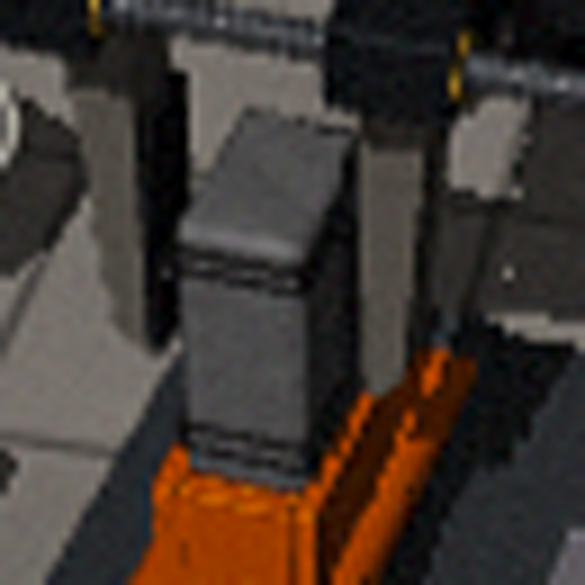

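```bash
python3 - <<'E'
from rig import arm
from plan import *
plan(arm.sense(),[.5303,.2008,.195],-5.4)
E
```

```text
shift [0.0006, -0.0028, 0.0003] turn [0.0001, -0.0003, -0.001] mm [ 0.5 -2.2  0.3] deg [ 0.01 -0.03 -0.09]
```

Call:
servo_tool(moves=[[[0, -0.0028, 0.0003], [0, -0.0003, -0.001], 0.12], [[0, -0.0028, 0.0003], [0, -0.0003, -0.001], 0.18], [[0, -0.0028, 0.0003], [0, -0.0003, -0.001], 0.2], [[0, -0.0028, 0.0003], [0, -0.0003, -0.001], 0.2]])

```text
clock: 3.18
tcp_pos: [0.531, 0.201, 0.1959]
tcp_rot: [1.279, 1.162, -1.277]
wrist_force: [5.7, -0.5, 4.4]
finger_gap: 0.037
```

```bash
python3 - <<'E'
from rig import arm
from plan import *
s=arm.sense(); now(s); plan(s,[.5303,.2008,.195],-5.4)
E
```

```text
t 3.18 pos [531.  201.  195.9] y [ 0.996 -0.094  0.002] yaw -5.39 tilt [0.09 0.02] F [ 5.72 -0.46  4.35] M [-0.15 -0.91  0.03] gap 37.0 j6 0.45
shift [0.0012, -0.0009, 0.0003] turn [0.0002, -0.0004, -0.001] mm [ 0.9 -0.7  0.3] deg [ 0.01 -0.03 -0.09]
```

Call:
servo_tool(moves=[[[0.0005, 0.0011, 0], [0, 0, 0], 0.28], [[0.0005, 0.0011, 0], [0, 0, 0], 0.33], [[0.0005, 0.0011, 0], [0, 0, 0], 0.4], [[0.0005, 0.0011, 0], [0, 0, 0], 0.6], [[0.0005, 0.0011, 0], [0, 0, 0], 1], [[0.0005, 0.0011, 0], [0, 0, 0], 1], [[0.0005, 0.0011, 0], [0, 0, 0], 1]])

```text
clock: 3.77
tcp_pos: [0.5313, 0.201, 0.1955]
tcp_rot: [1.279, 1.163, -1.278]
wrist_force: [2.0, -0.6, 5.7]
finger_gap: 0.03
```

```bash
python3 - <<'E'
from rig import arm
from plan import *
from h import *
s=arm.sense(); now(s)
c=arm.camera("side"); np.savez("side4.npz",**c); im=c["image"][:,:,::-1].copy()
v=cv2.resize(im[195:260,220:285],None,fx=9,fy=9,interpolation=cv2.INTER_CUBIC)
cv2.imwrite("pics/g5.png",v)
E
```

```text
t 3.77 pos [531.3 201.  195.5] y [ 0.996 -0.094  0.   ] yaw -5.39 tilt [0.03 0.02] F [ 2.01 -0.58  5.69] M [-0.09 -0.45 -0.11] gap 30.0 j6 0.45
```

View pics/g5.png

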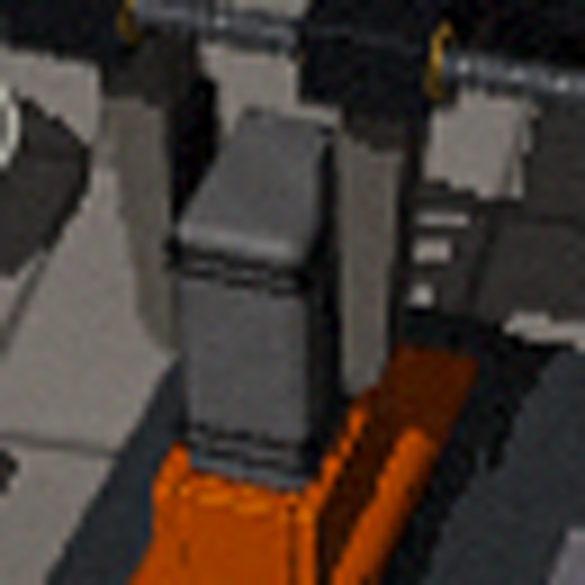

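Call:
servo_tool(moves=[[[-0.006, 0, 0], [0, 0, 0], 1], [[-0.012, 0, 0], [0, 0, 0], 1], [[-0.02, 0, 0], [0, 0, 0], 1], [[-0.028, 0, 0], [0, 0, 0], 1], [[-0.038, 0, 0], [0, 0, 0], 1], [[-0.038, 0, 0], [0, 0, 0], 1]])

```text
clock: 4.32
tcp_pos: [0.5305, 0.2009, 0.2264]
tcp_rot: [1.278, 1.164, -1.279]
wrist_force: [-0.0, 0.6, -1.2]
finger_gap: 0.0299
```

```bash
python3 - <<'E'
from rig import arm
from plan import *
from h import *
s=arm.sense(); now(s)
c=arm.camera("side"); np.savez("side5.npz",**c); im=c["image"][:,:,::-1].copy()
v=cv2.resize(im[175:260,220:285],None,fx=7,fy=7,interpolation=cv2.INTER_CUBIC)
cv2.imwrite("pics/g6.png",v)
E
```

```text
t 4.32 pos [530.5 200.9 226.4] y [ 0.996 -0.094 -0.001] yaw -5.4 tilt [-0.07  0.02] F [-0.01  0.57 -1.18] M [-0.07  0.01  0.01] gap 29.9 j6 0.45
```

View pics/g6.png

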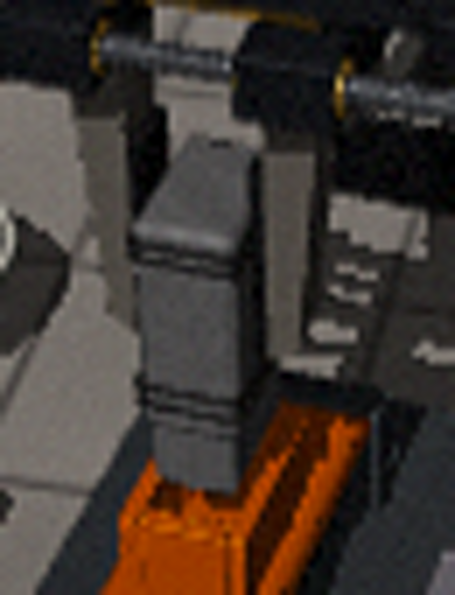

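```bash
python3 - <<'E'
from rig import arm
from plan import *
s=arm.sense(); plan(s,[.4635,-.218,.28],-7.1); plan(s,[.4635,-.218,.115],-7.1)
E
```

```text
shift [-0.0677, -0.0343, 0.5292] turn [0.0198, -0.0001, 0.0006] mm [-54.1 -27.4 423.3] deg [ 1.7  -0.01  0.06]
shift [0.1386, -0.0341, 0.5292] turn [0.0198, -0.0001, 0.0006] mm [110.9 -27.3 423.4] deg [ 1.7  -0.01  0.06]
```

Call:
servo_tool(moves=[[[-0.03, 0, 0], [0, 0, 0], 1], [[-0.0677, 0, 0.01], [0, 0, 0], 1], [[-0.0677, -0.003, 0.04], [0.003, 0, 0], 1], [[-0.0677, -0.005, 0.08], [0.006, 0, 0], 1], [[-0.0677, -0.008, 0.12], [0.009, 0, 0], 1], [[-0.0677, -0.01, 0.16], [0.01, 0, 0], 1], [[-0.0677, -0.013, 0.2], [0.012, 0, 0], 1], [[-0.0677, -0.016, 0.24], [0.014, 0, 0], 1], [[-0.0677, -0.018, 0.28], [0.016, 0, 0], 1], [[-0.0677, -0.021, 0.32], [0.018, 0, 0], 1], [[-0.0677, -0.023, 0.36], [0.02, 0, 0], 1], [[-0.0677, -0.026, 0.4], [0.02, 0, 0], 1], [[-0.0677, -0.029, 0.44], [0.02, 0, 0], 1], [[-0.0677, -0.031, 0.48], [0.02, 0, 0], 1], [[-0.0677, -0.033, 0.51], [0.02, 0, 0], 1], [[-0.0677, -0.0343, 0.525], [0.02, 0, 0.0006], 1], [[-0.0677, -0.0343, 0.5292], [0.02, 0, 0.0006], 1], [[-0.0677, -0.0343, 0.5292], [0.02, 0, 0.0006], 1]])

```text
clock: 5.87
tcp_pos: [0.463, -0.2179, 0.2794]
tcp_rot: [1.301, 1.149, -1.302]
wrist_force: [-0.0, 0.5, -1.6]
finger_gap: 0.0299
```

```bash
python3 - <<'E'
from rig import arm
from plan import *
s=arm.sense(); now(s); plan(s,[.4635,-.218,.115],-7.1)
E
```

```text
t 5.87 pos [ 463.  -217.9  279.4] y [ 0.992 -0.125 -0.001] yaw -7.19 tilt [-0.07  0.07] F [-0.02  0.48 -1.58] M [-0.08  0.02 -0.01] gap 29.9 j6 -0.32
shift [0.2056, 0.001, 0.0003] turn [-0.0011, -0.0007, 0.0009] mm [164.4   0.8   0.2] deg [-0.09 -0.06  0.08]
```

Call:
servo_tool(moves=[[[0.03, 0.0005, 0], [-0.0011, -0.0007, 0.0009], 1], [[0.07, 0.0005, 0], [-0.0011, -0.0007, 0.0009], 1], [[0.11, 0.0005, 0], [-0.0011, -0.0007, 0.0009], 1], [[0.15, 0.0005, 0], [-0.0011, -0.0007, 0.0009], 1], [[0.18, 0.0005, 0], [-0.0011, -0.0007, 0.0009], 1], [[0.2, 0.0005, 0], [-0.0011, -0.0007, 0.0009], 1], [[0.2056, 0.0005, 0], [-0.0011, -0.0007, 0.0009], 1], [[0.2056, 0.0005, 0], [-0.0011, -0.0007, 0.0009], 1]])

```text
clock: 6.53
tcp_pos: [0.4626, -0.216, 0.1139]
tcp_rot: [1.299, 1.152, -1.3]
wrist_force: [0.5, 0.4, -1.3]
finger_gap: 0.0298
```

```bash
python3 - <<'E'
from rig import arm
from plan import *
from h import *
s=arm.sense(); now(s)
for n,(x0,x1,y0,y1) in(("side",(270,350,130,215)),("top",(310,430,190,290))):
    c=arm.camera(n); np.savez(n+"6.npz",**c); im=c["image"][:,:,::-1].copy()
    cv2.imwrite(f"pics/h_{n}.png",cv2.resize(im[y0:y1,x0:x1],None,fx=6.5,fy=6.5,interpolation=cv2.INTER_CUBIC)[:600])
E
```

```text
t 6.53 pos [ 462.6 -216.   113.9] y [ 0.992 -0.122 -0.003] yaw -7.03 tilt [-0.14  0.09] F [ 0.47  0.42 -1.35] M [-0.07  0.12 -0.  ] gap 29.8 j6 -0.32
```

View pics/h_side.png

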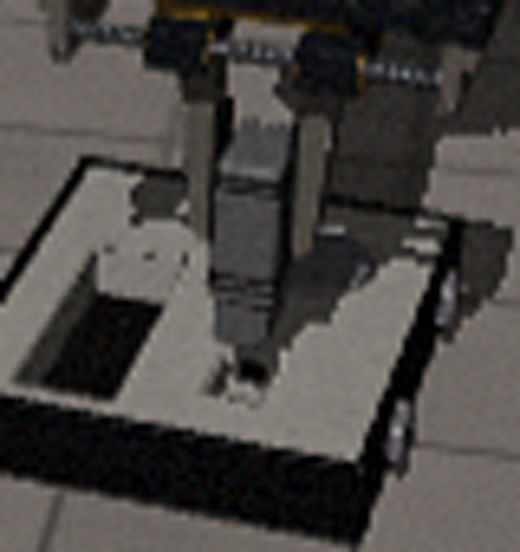

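View pics/h_top.png

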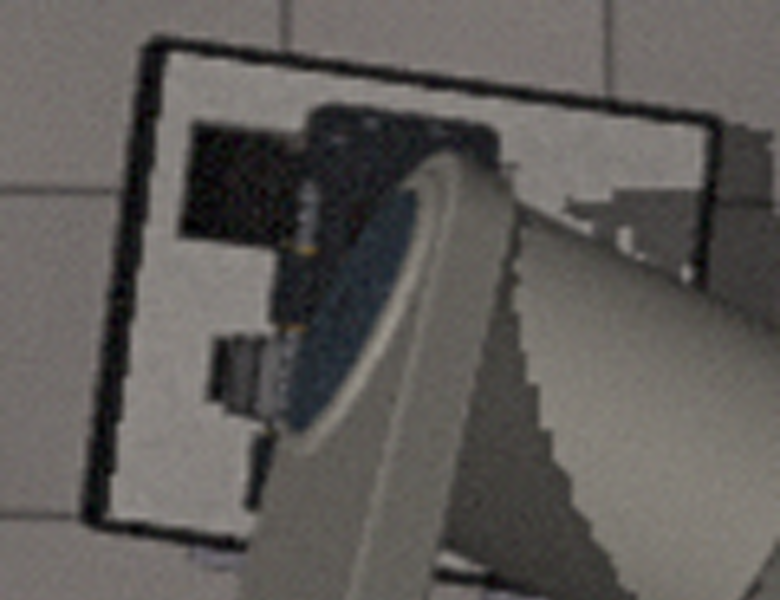

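```bash
cat > ov.py <<'E'
from h import *
def boxc(c,yaw,hx,hy,z):
    a=np.radians(yaw);R=np.array([[np.cos(a),-np.sin(a)],[np.sin(a),np.cos(a)]])
    q=np.array([[hx,hy],[-hx,hy],[-hx,-hy],[hx,-hy]])@R.T+c
    return np.c_[q,np.full(4,z)]/1000
def case(cut,yaw=-7.1):
    a=np.radians(yaw);R=np.array([[np.cos(a),-np.sin(a)],[np.sin(a),np.cos(a)]])
    o=np.array(cut)-R@[-30,55]
    return [boxc(cut,yaw,13,21,40),boxc(o,yaw,101,116,43),boxc(o+R@[45,30],yaw,24,66,40)]
def handle(mid,yaw):
    c=mid[:2];z=mid[2]
    return [boxc(c,yaw,15,23,z+29),boxc(c,yaw,15,23,z-41),boxc(c,yaw,12,20,z-41),boxc(c,yaw,12,20,z-66)]
def draw(im,K,E,B,o,f):
    x0,x1,y0,y1=o;v=cv2.resize(im[y0:y1,x0:x1],None,fx=f,fy=f,interpolation=cv2.INTER_CUBIC)
    for b in B:
        p=((proj(b,K,E)+.5-[x0,y0])*f*16).astype(np.int32); cv2.polylines(v,[p],True,(0,255,0),1,cv2.LINE_AA,4)
    return v
E
python3 - <<'E'
from ov import *
im,K,E=load("side6.npz")
h=handle([462.6-.5,-216,113.9+19],-7.05)
cv2.imwrite("pics/i1.png",draw(im,K,E,h,(290,330,145,195),12))
cv2.imwrite("pics/i2.png",draw(im,K,E,case([463,-218.2]),(255,350,150,218),8))
E
```

```text
(no output)
```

View pics/i1.png

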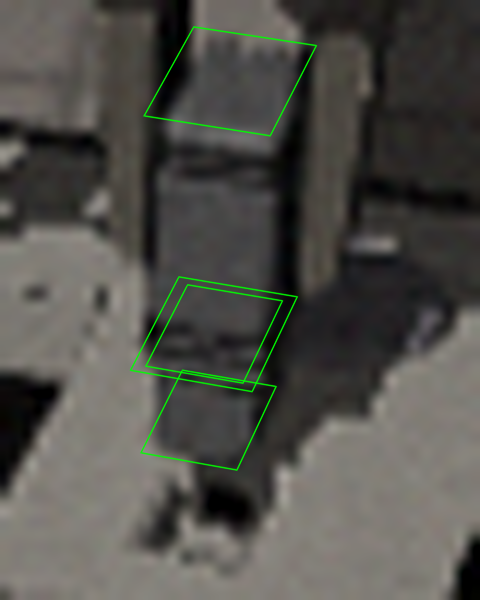

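View pics/i2.png

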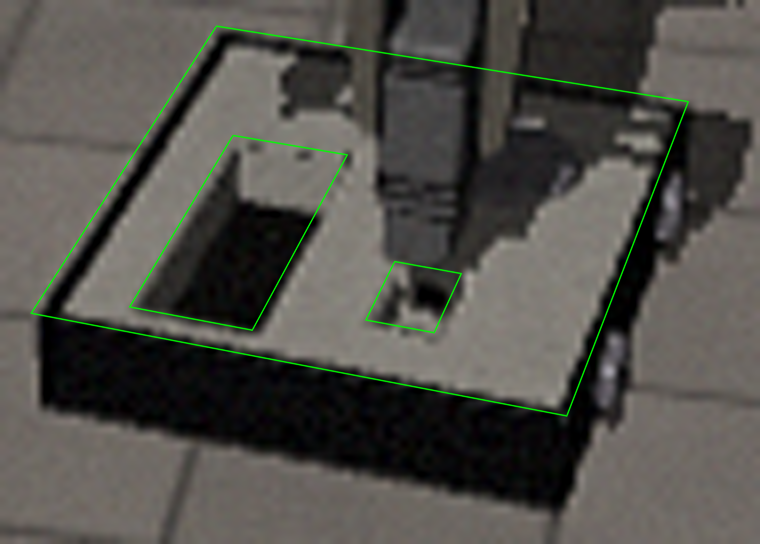

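```bash
python3 - <<'E'
from ov import *
im,K,E=load("top6.npz")
h=handle([462.6-.5,-216,113.9+19],-7.05)
v=draw(im,K,E,[],(335,365,232,262),14); w=draw(im,K,E,h,(335,365,232,262),14)
cv2.imwrite("pics/j1.png",np.hstack([v,w])[:, :800] if False else cv2.resize(np.hstack([v,w]),(800,400)))
E
```

```text
(no output)
```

View pics/j1.png

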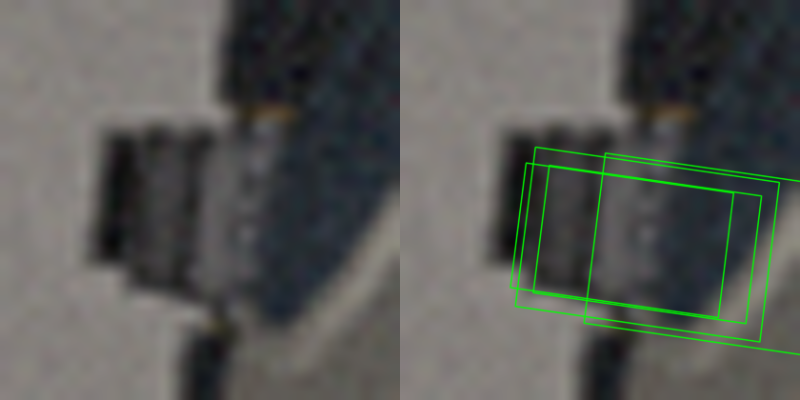

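```bash
cat > edge.py <<'E'
from ov import *
from scipy import ndimage as nd
def edge(img,p,q,n,half=2,sign=0,sm=10):
    p=np.array(p,float);q=np.array(q,float);d=(q-p)/np.linalg.norm(q-p);nn=np.array([-d[1],d[0]])
    t=np.linspace(-half,half,161);P=[]
    for s in np.linspace(0,1,n):
        c=p+s*(q-p); xy=c+t[:,None]*nn
        v=nd.map_coordinates(img,[xy[:,1],xy[:,0]],order=1)
        v=nd.gaussian_filter1d(v,sm); gr=np.gradient(v)*(sign or 1); gr=gr if sign else abs(gr)
        P.append(c+t[gr.argmax()]*nn)
    P=np.array(P)
    for _ in range(3):
        m=P.mean(0);_,_,vt=np.linalg.svd(P-m);r=(P-m)@vt[1];P=P[abs(r)<=max(.25,2*r.std())]
    return m,vt[0]*np.sign(vt[0]@d),r.std()
def off(e,a,b):
    """signed perpendicular offset (px) of measured edge from drawn line a-b at measured midpoint"""
    m=e[0];d=(b-a)/np.linalg.norm(b-a);nn=np.array([-d[1],d[0]]);return (m-a)@nn,nn
E
python3 - <<'E'
from edge import *
im,K,E=load("top6.npz"); g=im.astype(float).mean(2)
h=handle([462.6-.5,-216,113.9+19],-7.05)
sc=14*30*2/800*1.0; z=lambda x,y:(335+x/800*60-.5,232+y/800*60-.5)
T=proj(h[0],K,E);B=proj(h[1],K,E)
print("T",T.round(2).tolist(),"B",B.round(2).tolist())
e=edge(g,z(140,287),z(190,297),8,1.5); print("near",e, e[0])
e=edge(g,z(145,130),z(200,130),8,1.5); print("far",e)
e=edge(g,z(195,150),z(190,270),12,1.0); print("lefttop",e)
e=edge(g,z(132,145),z(125,250),12,1.0); print("leftbot?",e)
e=edge(g,z(103,145),z(93,250),12,1.5); print("cut left",e, cast(e[0],K,E,.04))
e=edge(g,z(95,262),z(118,264),8,1.5); print("cut near",e, cast(e[0],K,E,.04))
e=edge(g,z(105,130),z(130,130),8,1.5); print("cut far",e, cast(e[0],K,E,.04))
crop=cv2.resize(im[236:258,338:356],None,fx=32,fy=27,interpolation=cv2.INTER_NEAREST)
cv2.imwrite("pics/j2.png",cv2.convertScaleAbs(crop,alpha=1.6))
E
```

```text
T [[349.87, 242.96], [348.27, 255.7], [367.86, 258.55], [369.41, 245.78]] B [[344.63, 242.5], [343.12, 254.44], [361.46, 257.11], [362.92, 245.15]]
near (array([346.81018975, 253.72405127]), array([0.96499643, 0.26226303]), np.float64(0.18445370571933142)) [346.81018975 253.72405127]
far (array([347.4375    , 241.09765625]), array([0.98600768, 0.16669987]), np.float64(0.3577472549163484))
lefttop (array([349.49451669, 247.27320903]), array([-0.0429248 ,  0.99907831]), np.float64(0.03206583808108521))
leftbot? (array([344.07784909, 246.38043236]), array([-0.16881343,  0.98564802]), np.float64(0.18360382573253328))
cut left (array([341.84066723, 246.31161116]), array([-0.15992754,  0.98712876]), np.float64(0.21378645588933715)) [[ 0.469133   -0.19686408  0.04      ]]
cut near (array([342.4651658 , 251.48184328]), array([0.99684135, 0.07941866]), np.float64(0.02742740601019005)) [[ 0.45571291 -0.1985361   0.04      ]]
cut far (array([343.3125  , 241.484375]), array([0.99983194, 0.01833264]), np.float64(0.007011445772267213)) [[ 0.48179878 -0.20067229  0.04      ]]
```

View pics/j2.png

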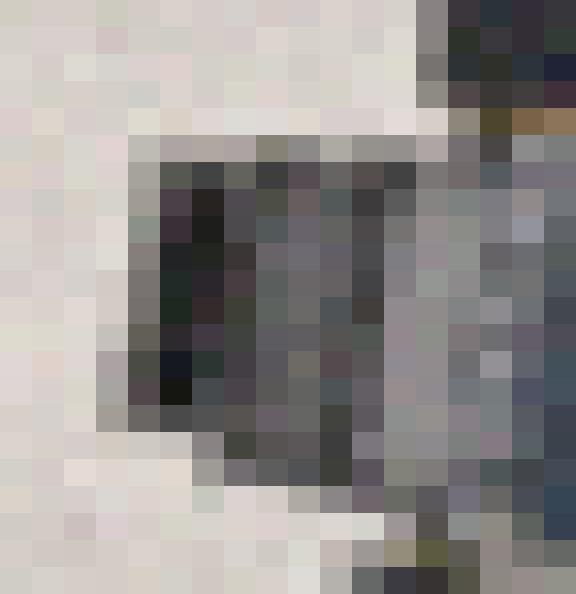

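```bash
python3 - <<'E'
from edge import *
im,K,E=load("side6.npz"); g=im.astype(float).mean(2)
h=handle([462.6-.5,-216,113.9+19],-7.05)
T,B,F1,F2=[proj(b,K,E) for b in h]
z=lambda x,y:(290+x/12-.5,145+y/12-.5)
e=edge(g,z(157,190),z(152,320),14,1.0);o=off(e,T[0],B[0]);print("block left(button side)",e[0],e[2],o)
e=edge(g,z(280,190),z(272,320),14,1.0);o=off(e,T[1],B[1]);print("block right",e[0],e[2],o)
e=edge(g,z(157,375),z(157,420),8,1.0);o=off(e,F1[0],F2[0]);print("foot left",e[0],e[2],o)
e=edge(g,z(252,395),z(250,430),8,1.0);o=off(e,F1[1],F2[1]);print("foot right",e[0],e[2],o)
im,K,E=load("side0.npz"); g=im.astype(float).mean(2)
C=case([463,-218.2]); cut,rim,ob=[proj(b,K,E) for b in C]
def along(A,B,a,b): return A+(B-A)*a,A+(B-A)*b
for nm,A,Bq in(("rim near(+y)",rim[0],rim[1]),("rim right(-x)",rim[1],rim[2]),("rim far(-y)",rim[2],rim[3]),("rim left(+x)",rim[3],rim[0]),
   ("ob right(-x)",ob[1],ob[2]),("ob near",ob[0],ob[1]),("ob far",ob[2],ob[3])):
    p,q=along(A,Bq,.15,.85); e=edge(g,p,q,40,2.5); o=off(e,A,Bq); print(nm,"off %.2f"%o[0],"n",o[1].round(2),"std %.2f"%e[2])
# px per mm in x,y at cut
c=np.array([.463,-.2182,.04])
for d in([.001,0,0],[0,.001,0],[0,0,.001]): print(proj(c+d,K,E)-proj(c,K,E))
cv2.imwrite("pics/k.png",draw(im,K,E,C,(260,345,148,215),9)[:600])
E
```

```text
block left(button side) [301.68595152 166.3683901 ] 0.006947614892115356 (np.float64(-0.8665161990128255), array([-0.99857465, -0.05337285]))
block right [312.23086626 165.73343792] 0.19294575699140123 (np.float64(-0.9488562682886867), array([-0.99750577, -0.07058496]))
foot left [302.49583333 177.625     ] 0.0 (np.float64(-1.0270962390608633), array([-0.99845971, -0.05548161]))
foot right [310.55394273 178.88284435] 0.03688722972369043 (np.float64(-1.0158989024860416), array([-0.99760182, -0.06921419]))
rim near(+y) off -0.57 n [-0.19  0.98] std 0.21
rim right(-x) off -0.99 n [0.93 0.36] std 0.17
rim far(-y) off -1.33 n [ 0.16 -0.99] std 0.75
rim left(+x) off -1.07 n [-0.84 -0.54] std 0.08
ob right(-x) off 1.13 n [0.88 0.48] std 0.11
ob near off 0.76 n [-0.19  0.98] std 0.38
ob far off -1.27 n [ 0.17 -0.99] std 0.33
[[-0.33195414 -0.03725638]]
[[-0.04271551  0.18112159]]
[[ 0.01784584 -0.27643031]]
```

View pics/k.png

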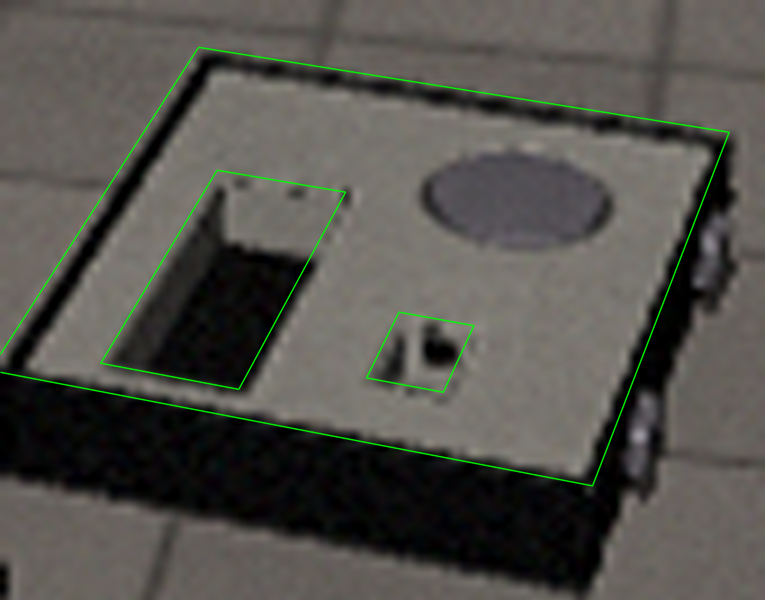

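```bash
python3 - <<'E'
from rig import arm
from plan import *
s=arm.sense(); now(s); plan(s,[.4636,-.218,.095],-7.1)
E
```

```text
t 6.63 pos [ 464.  -217.2  115.8] y [ 0.992 -0.123  0.001] yaw -7.05 tilt [ 0.05 -0.01] F [-0.43  0.28 -1.53] M [-0.07  0.08 -0.  ] gap 29.9 j6 -0.32
shift [0.0261, -0.0003, 0.001] turn [0.0006, 0.0, -0.0006] mm [20.8 -0.3  0.8] deg [ 0.05  0.   -0.05]
```

Call:
servo_tool(moves=[[[0.02, -0.0003, 0.001], [0, 0, 0], 1], [[0.02, -0.0003, 0.001], [0, 0, 0], 1], [[0.02, -0.0003, 0.001], [0, 0, 0], 1], [[0.02, -0.0003, 0.001], [0, 0, 0], 1], [[0.02, -0.0003, 0.001], [0, 0, 0], 1]])

```text
clock: 7.05
tcp_pos: [0.4642, -0.2182, 0.1009]
tcp_rot: [1.3, 1.146, -1.298]
wrist_force: [-0.2, -0.1, -1.1]
finger_gap: 0.0298
```

```bash
python3 - <<'E'
from rig import arm
from plan import *
from edge import *
s=arm.sense(); now(s)
for n in("top","side"):
    c=arm.camera(n); np.savez(n+"7.npz",**c); s=arm.sense(); now(s)
p=s["tcp_pos"]*1000; print(p)
h=handle([p[0]-.5,p[1]+.06,p[2]+19],-7.05); np.save("h7.npy",h)
for n,o,f in(("top",(335,365,232,262),14),("side",(290,330,150,200),12)):
    im,K,E=load(n+"7.npz")
    v=draw(im,K,E,[],o,f);w=draw(im,K,E,h,o,f); u=np.hstack([v,w]); k=800/u.shape[1]
    u=cv2.resize(u,None,fx=min(1,k),fy=min(1,k)); print(u.shape); cv2.imwrite(f"pics/l_{n}.png",u[:600])
E
```

```text
t 7.05 pos [ 464.2 -218.2  100.9] y [ 0.992 -0.123  0.002] yaw -7.05 tilt [ 0.13 -0.04] F [-0.22 -0.13 -1.11] M [-0.09  0.06 -0.03] gap 29.8 j6 -0.32
t 7.10 pos [ 464.1 -218.2  100.7] y [ 0.992 -0.123  0.002] yaw -7.05 tilt [ 0.12 -0.04] F [-0.18  0.89 -1.46] M [-0.12  0.04 -0.03] gap 29.8 j6 -0.32
t 7.15 pos [ 464.  -218.2  100.6] y [ 0.992 -0.123  0.002] yaw -7.05 tilt [ 0.11 -0.04] F [ 0.42 -0.45 -2.05] M [-0.06  0.07 -0.  ] gap 30.1 j6 -0.32
[ 464.04966614 -218.15127007  100.58923323]
(400, 800, 3)
(500, 800, 3)
```

View pics/l_top.png

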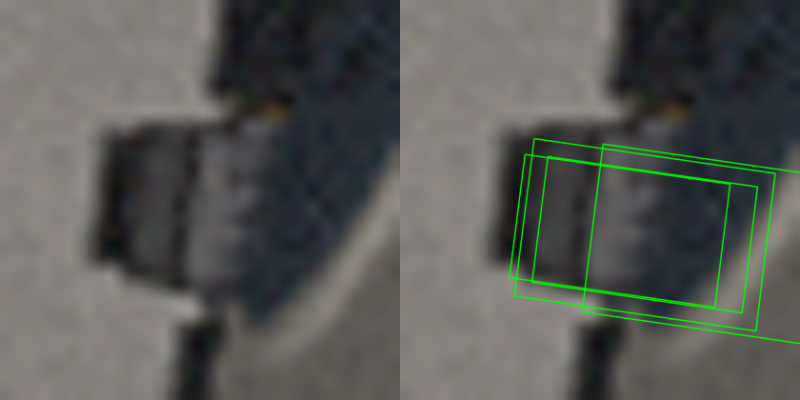

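View pics/l_side.png

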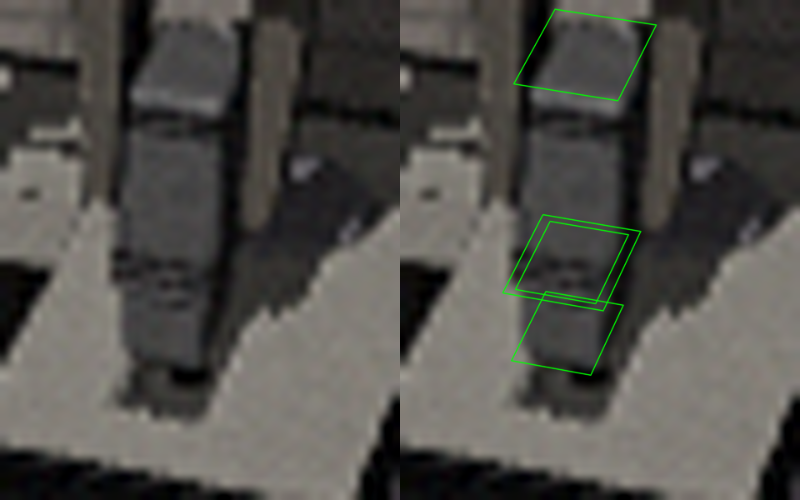

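```bash
python3 - <<'E'
from edge import *
h=np.load("h7.npy")
im,K,E=load("top7.npz"); g=im.astype(float).mean(2)
T,B=proj(h[0],K,E),proj(h[1],K,E)
z=lambda x,y:(335+x/800*60-.5,232+y/800*60-.5)
for nm,p,q,A,Bq in(("near",(130,275),(185,288),B[1],T[1]),("far",(140,128),(200,122),B[0],T[0]),("lefttop",(192,140),(185,270),T[0],T[1])):
    e=edge(g,z(*p),z(*q),10,1.3);o=off(e,A,Bq);print(nm,e[0].round(2),e[2].round(2),o[0].round(2),o[1].round(2))
e=edge(g,z(103,145),z(93,250),12,1.5); print("cut left",e[0], cast(e[0],K,E,.04))
c=h[1].mean(0)
for d in([.001,0,0],[0,.001,0]): print(proj(c+d,K,E)-proj(c,K,E))
im,K,E=load("side7.npz"); g=im.astype(float).mean(2)
T,B,F1,F2=[proj(b,K,E) for b in h]
f=12*80*12/ (80*12) # scale
z=lambda x,y:(290+x/10-.5,150+y/10-.5)
for nm,p,q,A,Bq in(("blk L",(130,140),(125,240),T[0],B[0]),("blk R",(223,140),(215,240),T[1],B[1]),("foot L",(123,300),(128,345),F1[0],F2[0]),("foot R",(208,310),(205,355),F1[1],F2[1]),("blk bottom",(128,280),(205,300),B[0],B[1]),("top near",(135,100),(220,112),T[0],T[1])):
    e=edge(g,z(*p),z(*q),12,1.0);o=off(e,A,Bq);print(nm,e[0].round(2),e[2].round(2),o[0].round(2),o[1].round(2))
E
```

```text
near [346.21 253.05] 0.13 -1.32 [-0.23  0.97]
far [347.22 240.54] 0.06 -1.54 [-0.08  1.  ]
lefttop [349.   246.83] 0.14 0.12 [-0.99 -0.12]
cut left [341.75822776 246.30375979] [[ 0.46914901 -0.19664868  0.04      ]]
[[ 3.64810370e-04 -3.97573227e-01]]
[[-0.39649431 -0.00824924]]
blk L [301.94 168.48] 0.18 -1.65 [-1.   -0.05]
blk R [311.52 168.51] 0.11 -0.89 [-1.   -0.07]
foot L [301.59 181.8 ] 0.08 -0.77 [-1.   -0.05]
foot R [309.56 182.92] 0.02 -0.74 [-1.   -0.07]
blk bottom [305.9  178.29] 0.16 -1.54 [-0.17  0.98]
top near [307.19 160.52] 0.19 1.62 [-0.16  0.99]
```

```bash
python3 - <<'E'
from rig import arm
from plan import *
s=arm.sense(); now(s); plan(s,[.4637,-.2184,.084],-7.1)
E
```

```text
t 7.15 pos [ 464.  -218.2  100.6] y [ 0.992 -0.123  0.002] yaw -7.05 tilt [ 0.11 -0.04] F [ 0.42 -0.45 -2.05] M [-0.06  0.07 -0.  ] gap 30.1 j6 -0.32
shift [0.0207, -0.0004, 0.0004] turn [0.0006, 0.0003, -0.0013] mm [16.6 -0.3  0.3] deg [ 0.05  0.02 -0.11]
```

Call:
servo_tool(moves=[[[0.006, -0.0004, 0.0004], [0.0006, 0, -0.0013], 1], [[0.012, -0.0004, 0.0004], [0.0006, 0, -0.0013], 1], [[0.017, -0.0004, 0.0004], [0.0006, 0, -0.0013], 1], [[0.0207, -0.0004, 0.0004], [0.0006, 0, -0.0013], 1], [[0.0207, -0.0004, 0.0004], [0.0006, 0, -0.0013], 1]])

```text
clock: 7.57
tcp_pos: [0.4631, -0.2182, 0.0831]
tcp_rot: [1.299, 1.149, -1.301]
wrist_force: [-0.4, -0.6, -2.1]
finger_gap: 0.0301
```

```bash
python3 - <<'E'
from rig import arm
from plan import *
s=arm.sense(); now(s); plan(s,[.4637,-.2184,.062],-7.1)
E
```

```text
t 7.57 pos [ 463.1 -218.2   83.1] y [ 0.992 -0.124 -0.002] yaw -7.11 tilt [-0.08  0.02] F [-0.41 -0.62 -2.07] M [-0.05  0.07 -0.02] gap 30.1 j6 -0.32
shift [0.0263, 0.0008, 0.0002] turn [-0.0001, -0.0001, 0.001] mm [21.1  0.6  0.1] deg [-0.01 -0.01  0.09]
```

Call:
servo_tool(moves=[[[0.004, 0.0006, 0.0002], [0, 0, 0.0008], 1], [[0.008, 0.0006, 0.0002], [0, 0, 0.0008], 1], [[0.008, 0.0006, 0.0002], [0, 0, 0.0008], 1]])

```text
clock: 7.82
tcp_pos: [0.4632, -0.218, 0.076]
tcp_rot: [1.3, 1.149, -1.301]
wrist_force: [0.8, 2.1, -1.8]
finger_gap: 0.0297
```

```bash
python3 - <<'E'
from rig import arm
from plan import *
s=arm.sense(); now(s); plan(s,[.4637,-.2184,.062],-7.1)
E
```

```text
t 7.82 pos [ 463.2 -218.    76. ] y [ 0.992 -0.124 -0.001] yaw -7.12 tilt [-0.06  0.05] F [ 0.83  2.08 -1.82] M [0.3  0.01 0.01] gap 29.7 j6 -0.32
shift [0.0175, 0.0007, 0.0004] turn [-0.0003, -0.0005, 0.0008] mm [14.   0.5  0.3] deg [-0.02 -0.05  0.07]
```

Call:
servo_tool(moves=[[[0.005, 0.0003, -0.0003], [0, 0, 0.0006], 1], [[0.009, 0.0003, -0.0003], [0, 0, 0.0006], 1], [[0.013, 0.0003, -0.0003], [0, 0, 0.0006], 1], [[0.0165, 0.0003, -0.0003], [0, 0, 0.0006], 1], [[0.0165, 0.0003, -0.0003], [0, 0, 0.0006], 1]])

```text
clock: 8.23
tcp_pos: [0.4638, -0.218, 0.0626]
tcp_rot: [1.301, 1.148, -1.3]
wrist_force: [1.4, 0.2, -0.4]
finger_gap: 0.0297
```

```bash
python3 - <<'E'
from rig import arm
from plan import *
s=arm.sense(); now(s); plan(s,[.4637,-.2184,.062],-7.1)
E
```

```text
t 8.23 pos [ 463.8 -218.    62.6] y [ 0.992 -0.124  0.   ] yaw -7.12 tilt [0.02 0.03] F [ 1.36  0.22 -0.44] M [-0.   -0.33  0.03] gap 29.7 j6 -0.32
shift [0.0008, -0.0001, 0.0006] turn [-0.0002, -0.0004, -0.0002] mm [ 0.6 -0.1  0.5] deg [-0.02 -0.03 -0.02]
```

Near home; press on until the force shows the block seated.

Call:
servo_tool(moves=[[[0.001, 0, 0], [0, 0, 0], 1], [[0.002, 0, 0], [0, 0, 0], 1], [[0.002, 0, 0], [0, 0, 0], 1]])

```text
clock: 8.48
tcp_pos: [0.4639, -0.218, 0.0624]
tcp_rot: [1.301, 1.148, -1.3]
wrist_force: [-5.1, 3.6, 24.3]
finger_gap: 0.0296
```

```bash
python3 - <<'E'
from rig import arm
from plan import *
s=arm.sense(); now(s)
E
```

```text
t 8.48 pos [ 463.9 -218.    62.4] y [ 0.992 -0.124  0.   ] yaw -7.12 tilt [0.02 0.03] F [-5.11  3.62 24.27] M [0.56 1.22 0.02] gap 29.6 j6 -0.32
```

Call:
servo_tool(moves=[[[-0.0003, 0, 0], [0, 0, 0], 1], [[-0.0003, 0, 0], [0, 0, 0], 0.2], [[-0.0003, 0, 0], [0, 0, 0], -0.3], [[-0.0003, 0, 0], [0, 0, 0], -0.8], [[-0.0003, 0, 0], [0, 0, 0], -1], [[-0.0003, 0, 0], [0, 0, 0], -1], [[-0.0003, 0, 0], [0, 0, 0], -1], [[-0.0003, 0, 0], [0, 0, 0], -1], [[-0.0003, 0, 0], [0, 0, 0], -1]])

```text
clock: 9.23
tcp_pos: [0.4639, -0.218, 0.0626]
tcp_rot: [1.301, 1.148, -1.3]
wrist_force: [-0.0, 0.7, 0.4]
finger_gap: 0.0811
```

Call:
servo_tool(moves=[[[-0.02, 0, 0], [0, 0, 0], -1], [[-0.05, 0, 0], [0, 0, 0], -1], [[-0.09, 0, 0], [0, 0, 0], -1], [[-0.14, 0, 0], [0, 0, 0], -1], [[-0.18, 0, 0], [0, 0, 0], -1], [[-0.22, 0, 0], [0, 0, 0], -1], [[-0.22, 0.0, -0.05], [0, 0, 0], -1], [[-0.22, 0, -0.1], [0, 0, 0], -1], [[-0.22, -0.05, -0.15], [0, 0, 0], -1], [[-0.22, -0.1, -0.2], [0, 0, 0], -1], [[-0.22, -0.1, -0.25], [0, 0, 0], -1], [[-0.22, -0.1, -0.27], [0, 0, 0], -1], [[-0.22, -0.1, -0.27], [0, 0, 0], -1], [[-0.22, -0.1, -0.27], [0, 0, 0], -1]])

```text
clock: 10.4
tcp_pos: [0.4109, 0.0078, 0.2389]
tcp_rot: [1.298, 1.15, -1.296]
wrist_force: [0.9, -0.1, -0.4]
finger_gap: 0.0923
```

```bash
python3 - <<'E'
from rig import arm
from plan import *
from ov import *
s=arm.sense(); now(s)
h=handle([463.4,-218,81],-7.1)
for n,(x0,x1,y0,y1) in(("side",(255,355,140,220)),("top",(310,430,190,290))):
    c=arm.camera(n); np.savez(n+"8.npz",**c); im=c["image"][:,:,::-1].copy()
    cv2.imwrite(f"pics/{n}8.png",im)
    cv2.imwrite(f"pics/m_{n}.png",draw(im,c["K"],c["extrinsics"],h[:2]+case([463.4,-218.2]) if n=="side" else [],(x0,x1,y0,y1),6.5)[:600])
E
```

```text
t 10.40 pos [410.9   7.8 238.9] y [ 0.993 -0.12   0.001] yaw -6.86 tilt [0.05 0.03] F [ 0.9  -0.1  -0.39] M [-0.12  0.06 -0.02] gap 92.3 j6 0.13
```

View pics/m_side.png

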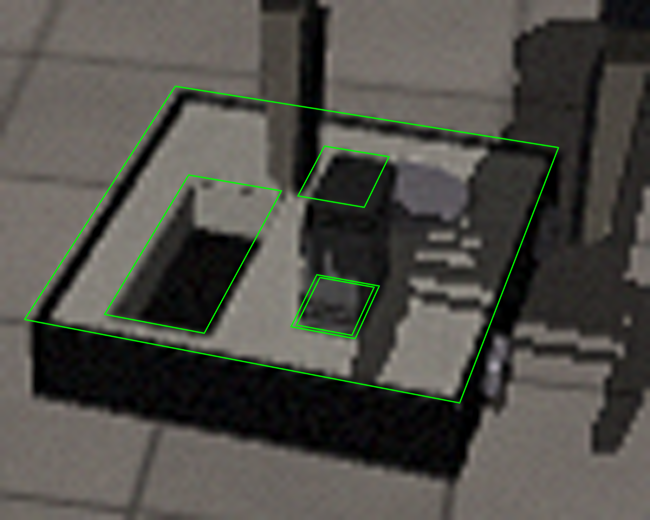

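View pics/m_top.png

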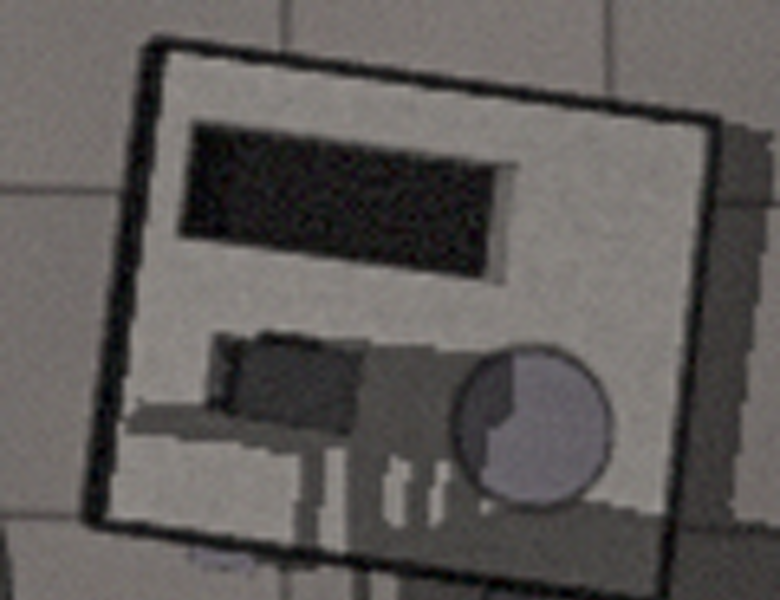

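View pics/side8.png

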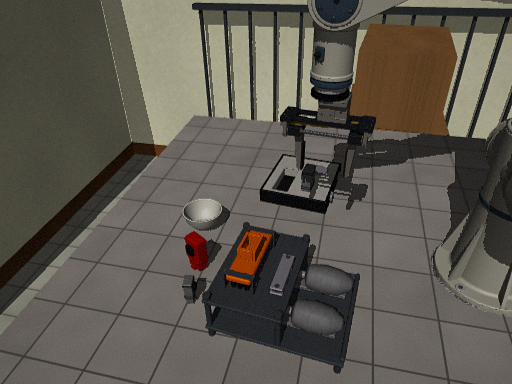

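Call:
servo_tool(moves=[[[-0.03, -0.01, -0.05], [0, 0, 0], -1], [[-0.06, -0.02, -0.1], [0, 0, 0], -1], [[-0.1, -0.02, -0.15], [0, 0, 0], -1], [[-0.1, -0.02, -0.2], [0, 0, 0], -1], [[-0.1, -0.02, -0.25], [0, 0, 0], -1], [[-0.1, -0.02, -0.3], [0, 0, 0], -1], [[-0.1, -0.02, -0.35], [0, 0, 0], -1], [[-0.1, -0.02, -0.4], [0, 0, 0], -1], [[-0.1, -0.02, -0.4], [0, 0, 0], -1], [[-0.1, -0.02, -0.4], [0, 0, 0], -1], [[-0.1, -0.02, -0.4], [0, 0, 0], -1]])

```text
clock: 11.42
tcp_pos: [0.4355, 0.3238, 0.3181]
tcp_rot: [1.299, 1.147, -1.301]
wrist_force: [0.0, -1.5, -0.1]
finger_gap: 0.0923
```

```bash
python3 - <<'E'
from rig import arm
from plan import *
from ov import *
s=arm.sense(); now(s)
ims=[]
for n,(x0,x1,y0,y1) in(("side",(290,330,155,200)),("top",(330,370,225,270))):
    c=arm.camera(n); np.savez(n+"9.npz",**c); im=c["image"][:,:,::-1].copy(); cv2.imwrite(f"pics/{n}9.png",im)
    ims.append(draw(im,c["K"],c["extrinsics"],[],(x0,x1,y0,y1),10))
cv2.imwrite("pics/n.png",np.hstack(ims))
E
```

```text
t 11.42 pos [435.5 323.8 318.1] y [ 0.992 -0.124 -0.   ] yaw -7.11 tilt [-0.03 -0.09] F [ 0.05 -1.53 -0.11] M [-0.06  0.1  -0.  ] gap 92.3 j6 0.76
```

View pics/n.png

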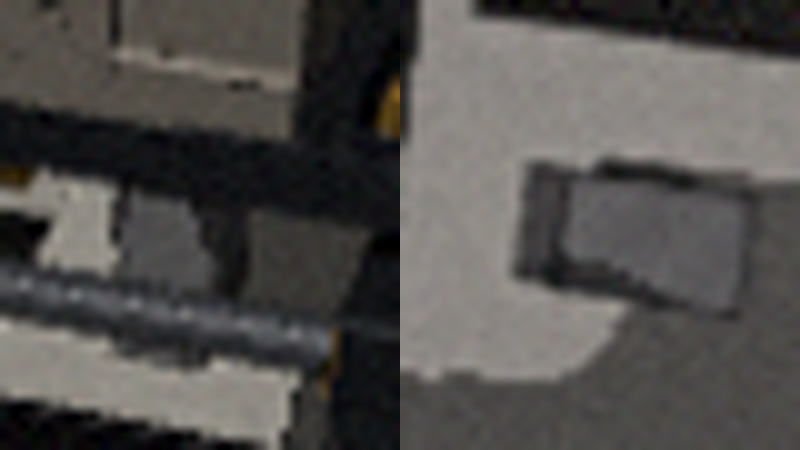

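View pics/top9.png

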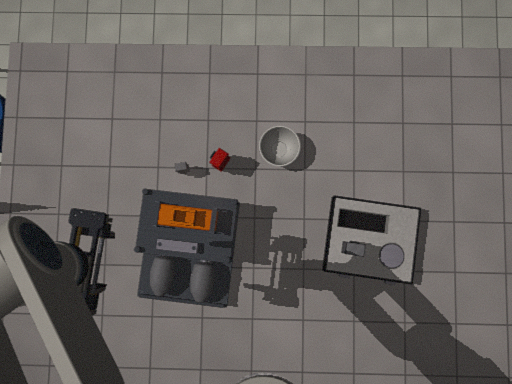

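Call:
servo_tool(moves=[[[0, -0.04, -0.04], [0, 0, 0], -1], [[0, -0.08, -0.08], [0, 0, 0], -1], [[0, -0.12, -0.12], [0, 0, 0], -1], [[0, -0.16, -0.15], [0, 0, 0], -1], [[0, -0.2, -0.19], [0, 0, 0], -1], [[0, -0.24, -0.23], [0, 0, 0], -1], [[0, -0.28, -0.27], [0, 0, 0], -1], [[0, -0.32, -0.3], [0, 0, 0], -1], [[0, -0.35, -0.3], [0, 0, 0], -1], [[0, -0.35, -0.3], [0, 0, 0], -1], [[0, -0.35, -0.3], [0, 0, 0], -1]])

```text
clock: 12.43
tcp_pos: [0.1872, 0.5957, 0.3185]
tcp_rot: [1.299, 1.147, -1.3]
wrist_force: [0.4, 0.1, -0.3]
finger_gap: 0.0918
```

```bash
python3 - <<'E'
from rig import arm
from plan import *
from ov import *
s=arm.sense(); now(s)
c=arm.camera("side"); im=c["image"][:,:,::-1].copy(); np.savez("side10.npz",**c)
K,E=c["K"].copy(),c["extrinsics"]; K[0,2]+=.75;K[1,2]+=1.0
o=(285,335,155,205)
cv2.imwrite("pics/o.png",cv2.resize(np.hstack([draw(im,K,E,[],o,12),draw(im,K,E,handle([463.4,-218,81],-7.1)[:2],o,12)]),(800,400)))
cv2.imwrite("pics/side10.png",im)
E
```

```text
t 12.43 pos [187.2 595.7 318.5] y [ 0.992 -0.124  0.   ] yaw -7.11 tilt [ 0.01 -0.07] F [ 0.43  0.1  -0.26] M [-0.16  0.07  0.  ] gap 91.8 j6 1.39
```

View pics/o.png

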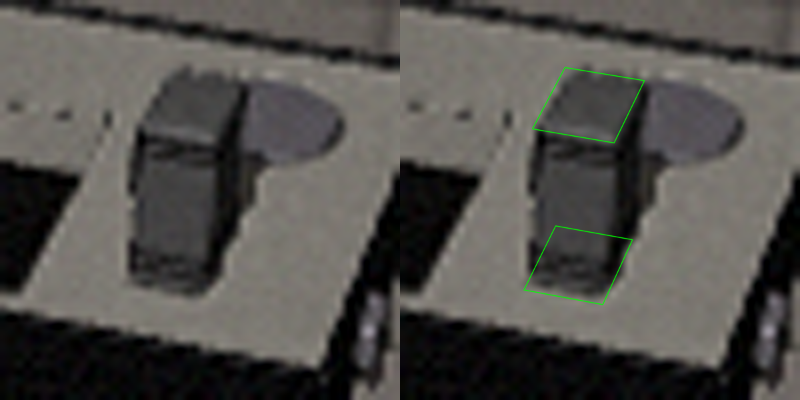

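View pics/side10.png

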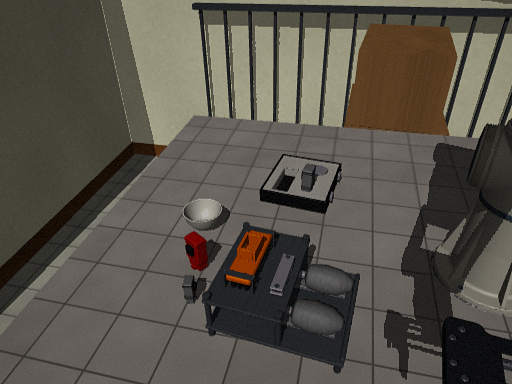

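```bash
python3 - <<'E'
from edge import *
im,K,E=load("side10.npz"); g=im.astype(float).mean(2)
h=handle([463.4,-218,81],-7.1); T,B=[proj(b,K,E) for b in h[:2]]
z=lambda x,y:(285+x/8-.5,155+y/8-.5)
for nm,p,q,A,Bq in(("blk L",(137,170),(130,250),T[0],B[0]),("blk R",(220,170),(215,250),T[1],B[1]),("blk bottom",(135,287),(200,296),B[0],B[1]),("top near",(145,130),(215,141),T[0],T[1])):
    e=edge(g,z(*p),z(*q),12,1.0);o=off(e,A,Bq);print(nm,e[0].round(2),e[2].round(2),o[0].round(2),o[1].round(2))
# reference: handle clipped in the socket, known geometry too
im,K,E=load("side0.npz"); g=im.astype(float).mean(2)
h=handle([530.8,201,214],-5.4); T,B=[proj(b,K,E) for b in h[:2]]
print(T[:2],B[:2])
z=lambda x,y:(225+x/8-.5,195+y/8-.5)
for nm,p,q,A,Bq in(("top near",(120,212),(215,230),T[0],T[1]),("groove lo",(125,385),(220,400),B[0],B[1]),("groove lo2",(125,398),(225,415),B[0],B[1])):
    e=edge(g,z(*p),z(*q),12,1.0);o=off(e,A,Bq);print(nm,e[0].round(2),e[2].round(2),o[0].round(2),o[1].round(2))
E
```

```text
blk L [300.96 180.73] 0.39 -1.28 [-1.   -0.05]
blk R [311.25 180.17] 0.15 -1.39 [-1.   -0.07]
blk bottom [305.05 191.01] 0.12 0.22 [-0.18  0.98]
top near [307.02 172.  ] 0.08 1.25 [-0.17  0.99]
[[236.98939723 219.23758237]
 [252.02098937 222.22296037]] [[238.58529813 246.89323178]
 [252.86829882 250.01954961]]
top near [244.69 222.51] 0.09 1.71 [-0.19  0.98]
groove lo [246.09 243.39] 0.53 -5.03 [-0.21  0.98]
groove lo2 [246.34 245.53] 0.57 -2.99 [-0.21  0.98]
```

```bash
python3 - <<'E'
from rig import arm
from h import *
a,_,_=load("side0.npz");b,_,_=load("side10.npz")
d=cv2.absdiff(a,b).max(2)
for n,(x0,x1,y0,y1) in dict(bowl=(182,225,197,230),trees=(288,358,262,335),tool=(268,297,253,296)).items(): print(n,d[y0:y1,x0:x1].mean().round(1),(d[y0:y1,x0:x1]>50).sum())
print(arm.job_done())
E
```

```text
bowl 4.5 0
trees 4.7 0
tool 4.7 0
the job is handed in; nothing more can be done
None
```

The handle is off the brush and standing home in the case's small cutout. The gripper is open and well clear, and the job was handed in at about 12.5 s on the robot's clock.

**What I did**
- I gripped the handle across its button, with the fingers closing to about 30 mm, which means the button was fully in. I kept it held in while pulling straight up. The wrist force then dropped to about the handle's weight, and a picture showed the foot clear of the socket.
- I carried it to the cutout, pressed it in and let go.

**Last checks**
- **Seating:** pressing down met a hard stop, with the force rising from about 0 to 24 N within 0.2 mm. The tool was then at z = 62.4 mm; the grasp height predicted 62.5 mm.
- **Final pictures:** the grip block stands upright on the insert with no foot showing.
- **Other objects:** the bowl, the multi-tool and both shoe trees look the same as in the first side picture.

**What disagreed**
- **Camera offsets:** the two cameras differed by about 5 mm along x. I corrected for this by measuring the held handle and the case in the same views. The two then agreed on the cutout's position to about 0.5 mm.
- **Height in the pictures:** the final pictures only fix the block's height to about 1 mm. One edge read up to about 1.3 mm high, so my conclusion that it is fully home rests mainly on the force stop.

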